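# Clear a batch of cross tiles off the sorting table

### The job

Clear this batch off the sorting table: feed every cross tile from the rack into the head of the gravity chute so that they all lie flat in it in one row, none on top of another, with the yellow glazed face up, and tip all the broken chunks out of the tray into the open brass canister. Nest the three eared sorting pots upright in one another by size on the table, stand the empty tray upright wholly on its teal mat, and leave the slate chip, tile lifter and stone weight where they are.

Things in the scene. Friction and masses are not known exactly. Their poses are not given: they have to be found in the camera images.
- tile0_c (a point): centre of a plus-shaped tile, 64 x 64 mm, arms 24 mm wide, 14 mm thick, 70 g; one face glazed mustard yellow, the back raw clay red. Its x axis points out of the glazed face, y and z run along the arms. At the start it stands on one arm in a rack pocket, z up, top edge 70 mm above the table, glaze facing one way or the other. May be absent (None).
- tile1_c (a point): centre of a plus-shaped tile, 64 x 64 mm, arms 24 mm wide, 14 mm thick, 70 g; one face glazed mustard yellow, the back raw clay red. Its x axis points out of the glazed face, y and z run along the arms. At the start it stands on one arm in a rack pocket, z up, top edge 70 mm above the table, glaze facing one way or the other. May be absent (None).
- tile2_c (a point): centre of a plus-shaped tile, 64 x 64 mm, arms 24 mm wide, 14 mm thick, 70 g; one face glazed mustard yellow, the back raw clay red. Its x axis points out of the glazed face, y and z run along the arms. At the start it stands on one arm in a rack pocket, z up, top edge 70 mm above the table, glaze facing one way or the other. May be absent (None).
- tile3_c (a point): centre of a plus-shaped tile, 64 x 64 mm, arms 24 mm wide, 14 mm thick, 70 g; one face glazed mustard yellow, the back raw clay red. Its x axis points out of the glazed face, y and z run along the arms. At the start it stands on one arm in a rack pocket, z up, top edge 70 mm above the table, glaze facing one way or the other. May be absent (None).
- tile4_c (a point): centre of a plus-shaped tile, 64 x 64 mm, arms 24 mm wide, 14 mm thick, 70 g; one face glazed mustard yellow, the back raw clay red. Its x axis points out of the glazed face, y and z run along the arms. At the start it stands on one arm in a rack pocket, z up, top edge 70 mm above the table, glaze facing one way or the other. May be absent (None).
- rack: fixed wooden rack block, 135 (its x) x 230 (its y) x 22 mm high, origin under its centre. Six pockets 18 x 30 mm, 16 mm deep, at its x = +-42.5 mm and y = -76, 0, +76 mm; tiles stand in them with their faces along +-x of the rack.
- chute_head (a point): fixed gravity chute: middle of the upper (head) end of its floor, 205 mm above the table. x runs down the floor (25 degrees below level, away from the robot), y across, z square to the floor, upwards. 72 mm between the blue side walls, which stand 26 mm above the floor and begin at x = 30 mm; the head end is open. Slick (friction about 0.2): a tile let go in it slides down by itself.
- chute: the whole chute on its fixed stand; origin on the table straight below the head, z up, x the level direction in which it runs down. Its floor is 390 mm long, closed at the foot by a 30 mm high stop; tiles queue up behind the stop, and five fit one behind another.
- tray_grip (a point): centre of the red bridge handle of the loose metal breakage tray (0.27 kg), 87 mm above its underside, over its middle: a rigid bar 14 mm thick (tray x), 120 mm long (y), 22 mm high. z is up when the tray stands. The tray spans 120 mm in y; closed back at x = -75 mm, walls 40 mm high. It starts on the mat.
- tray_spout (a point): middle of the tray's spout lip, 98 mm from the handle along the tray's x and 20 mm above its underside. This end is open, with a ramp up of 25 degrees; the inside is slick (friction about 0.2), so the contents slide out over the lip when this end is tipped down 50 degrees or more.
- shard0_c (a point): centre of a broken chunk of tile, about 36 x 30 x 23 mm, 40 g, lying loose in the tray at the start.
- shard1_c (a point): centre of a broken chunk of tile, about 36 x 30 x 23 mm, 40 g, lying loose in the tray at the start.
- shard2_c (a point): centre of a broken chunk of tile, about 36 x 30 x 23 mm, 40 g, lying loose in the tray at the start.
- shard3_c (a point): centre of a broken chunk of tile, about 36 x 30 x 23 mm, 40 g, lying loose in the tray at the start.
- mat: fixed teal mat, 230 (its x) x 200 (its y) x 3 mm, origin under its centre.
- canister_mouth (a point): centre of the mouth of the fixed, open, dented brass fragment canister, 105 mm above the table; z up. Round, inner radius 93 mm at the rim, floor 5 mm thick.
- pot_l_c (a point): centre of the largest (green) of three loose round sorting pots, on its axis half-way up: outer radius 62 mm at the rim (58 at the base), 60 mm high, walls and base 4 mm. An upright ear 8 mm thick (pot x), 30 mm wide (y) stands 40 mm above the rim at pot x = -59 mm: pinch it from above. z is up when it stands.
- pot_m_c (a point): centre of the middle (white) of three loose round sorting pots, on its axis half-way up: outer radius 48 mm at the rim (44 at the base), 56 mm high, walls and base 4 mm. An upright ear 8 mm thick (pot x), 30 mm wide (y) stands 40 mm above the rim at pot x = -45 mm: pinch it from above. z is up when it stands.
- pot_s_c (a point): centre of the smallest (copper) of three loose round sorting pots, on its axis half-way up: outer radius 35 mm at the rim (31 at the base), 52 mm high, walls and base 4 mm. An upright ear 8 mm thick (pot x), 30 mm wide (y) stands 40 mm above the rim at pot x = -32 mm: pinch it from above. z is up when it stands.
- slate: bystander: grey slate chip, 100 x 65 x 10 mm, origin under its centre.
- lifter: bystander: bent iron tile lifter with wooden handle, about 230 mm long along its x, 25 mm wide, 20 mm high; origin underneath, about 35 mm from the middle towards the blade.
- weight: bystander: worn stone weight, radius 50 mm, 65 mm high, 1.4 kg; origin under its centre.
Things that resemble listed ones, but are neither listed nor needed, are in the scene too. Leave any pink look-alike of the part that bears shard3_c alone.

How it is judged:
By the outcome, as a careful person would: the job done as asked, in the order asked, and still so for the second after the job is handed in, with the robot touching nothing.
Of tile0, tile1, tile2, tile3, tile4 only 3 to 5 are there at a start; the rules pass over those that are not, and their reading is None.
At some moment in a run one of tray may be knocked a few centimetres aside while the robot is not near it.
It also fails if it takes over 210 s, if anything falls off the work surface, if the arm or the gripper's body presses on something with over 40 N, if the wrist force passes 120 N, or if a joint passes its speed limit or range.

### The arm

A 6-joint arm with a two-finger parallel gripper is mounted at the origin on the work surface. World frame = base frame: x ahead of the robot, y to its left, z up, the work surface at z = 0. Lengths are in mm, angles in degrees, forces in N, time in s.
With the tool pointing down it reaches from about 300 to 850 mm from the base axis. Payload 4.2 kg.
Tool frame: the origin (TCP) lies at the very end of the fingers, on their centre line; the grasp point (between the pads) lies 19 mm behind it; z points along the fingers, y is the line along which they close (so a half turn about z gives the same grasp; the last joint's range is limited). The gripper opens to 91 mm and grips with 3 to 60 N. Pads are 32 mm wide; open, the fingers measure 118 mm over their backs; the gripper's body (76 mm by 178 mm) begins 60 mm behind the grasp point.
Start: joints at [-64.572, 18.312, 89.639, -0, 72.044, -1.146], TCP at [257.232, -514.271, 213.976] pointing down, gripper open.
Joint ranges: [-177.97, 177.97], [-48.28, 115.42], [12.27, 149.76], [-77.06, 257.06], [2.81, 150.46], [-146.56, 146.56]. Speed limits (degrees/s): [147.25, 147.25, 180, 180, 180, 180].

### API

Orientations are given as [roll, pitch, yaw] about the fixed x, y, z axes, in that order (R = Rz(yaw) Ry(pitch) Rx(roll)).
In Python, from workcell import env, eyes gives the robot as it stands.
- The arm moves only by the tool send_rows, never from a script. Its argument "targets" is text: rows parted by semicolons, each of 7 numbers parted by spaces: the shift along the tool's x, y, z in m, then the turn, a rotation vector about the tool's x, y, z in degrees, then the opening in per cent of the stroke, from 0 (shut) to 100 (fully open). A call has 1 to 12 rows; each row is the pose to reach, as a shift and turn from the pose commanded when the call began, along the tool's axes at that moment; what a row does not reach only later rows make up. A row lasts 1/12 s, in which the tool goes at most 41.7 mm and 7.16 degrees, less where a joint would pass 70% of its speed; a pose out of reach is approached as far as the arm can. A call with a gripper value outside its range is refused whole. The fingers move at their own pace and stop on an object; "grip_force" is the grip in N (left out, the last holds). Time passes only in rows, so rows that repeat a pose let the fingers close. It gives the time, the measured TCP pose, the force, the opening and the grip force at its end, in the units of the state.
- env.state(): the state, without advancing time (a new reading comes with each control period).
- eyes.grab_frame(name): name is "scene" or "side" or "wrist"; returns a dict with "image" (384x512x3 uint8, blue, green, red), "fovy" (degrees; the focal length in pixels is half the picture's height over the tangent of half this angle, whatever the lens; pixels are square), "cx", "cy" (the principal point, pixels), "D" ([k1, k2, p1, p2, k3] as OpenCV has them; the pictures are not rectified), "eye" and "attitude" of the camera in the world. Camera axes: x right, y up, looking along -z (the intrinsics and any distortion apply to the point x, -y, -z); pixel columns grow to the right and rows downward; lengths in mm; the calibration is good to about 2 mm. A picture is of the moment at which its call begins. There is no depth.
- env.job_done(): hands the job in; it is judged then, once.
The state is a dict: "time_s": time; "qpos": joint angles; "qvel": joint speeds; "effort": joint torques, N m; "ee_pos": TCP position; "ee_rot": TCP orientation; "force": force on the tool from outside, world axes, zero at the start; "torque": the same for the moment, N m; "gripper_width": finger opening in mm; "gripper_force": force on a finger pad.
Only numpy, scipy, OpenCV 4.12 (cv2) and the standard library are available. Lean on these libraries where they do the work, as an engineer would, in place of code of your own. Each camera call takes 0.05 s, during which the arm holds its last target. There are 200 camera calls.

## Working session

There is one attempt and no reset: what is moved stays moved. The work goes in short steps, Python scripts to look and compute and a tool call to move; the robot and the scene stay as the last step left them, time stands still between calls to the robot, and variables do not carry over. Pictures are saved under pics/ and viewed, at most 14 in all, crops included, and the job is handed in when it is done.

Besides the shell and the picture viewer there is one more tool, called after "Emit:" by a JSON object that holds its "api" and its "payload", one argument or row to a line. send_rows: Moves the arm, as the interface text tells. Its arguments: {"type":"object","properties":{"targets":{"type":"string"},"grip_force":{"type":"number"}},"required":["targets"]}

```bash
ls; mkdir -p pics
cat > h.py <<'E'
import numpy as np, cv2
from scipy.spatial.transform import Rotation as R
from workcell import env, eyes
def grab(n, save=None):
    f=eyes.grab_frame(n)
    if save: cv2.imwrite('pics/'+save,f['image'])
    return f
def cam(f):
    h,w=f['image'].shape[:2]; fl=h/2/np.tan(np.radians(f['fovy'])/2)
    K=np.array([[fl,0,f['cx']],[0,fl,f['cy']],[0,0,1]])
    return K,np.array(f['D'],float)
def rot(a):
    a=np.array(a,float)
    return a if a.shape==(3,3) else R.from_euler('xyz',a,degrees=True).as_matrix()
def ray(f,px):
    K,D=cam(f); p=cv2.undistortPoints(np.array(px,float).reshape(-1,1,2),K,D)[:,0]
    d=np.c_[p[:,0],-p[:,1],-np.ones(len(p))]@rot(f['attitude']).T
    return np.array(f['eye'],float),d
def onz(f,px,z):
    e,d=ray(f,px); return e+d*((z-e[2])/d[:,2])[:,None]
def proj(f,P):
    K,D=cam(f); q=(np.atleast_2d(P)-np.array(f['eye']))@rot(f['attitude'])
    q=q*[1,-1,-1]
    return cv2.projectPoints(q.reshape(-1,1,3),np.zeros(3),np.zeros(3),K,D)[0][:,0]
E
python3 - <<'E'
from h import *
for n in ['scene','side','wrist']:
    f=grab(n,n+'0.png'); print(n,{k:v for k,v in f.items() if k!='image'})
a=[cv2.imread(f'pics/{n}0.png') for n in ('scene','side','wrist')]
print(env.state())
E
```

```text
pics
scene {'fovy': 46.9412079180225, 'cx': 256.1019051232552, 'cy': 192.40622770159354, 'D': array([-0.08418387,  0.        ,  0.        ,  0.        ,  0.        ]), 'eye': array([1535.8104828 , -369.54836162,  852.66654761]), 'attitude': array([55.73863002, -0.70177403, 66.71172858])}
side {'fovy': 56.32219050884396, 'cx': 252.19632345261388, 'cy': 198.2508191591404, 'D': array([-0.095492,  0.      ,  0.      ,  0.      ,  0.      ]), 'eye': array([ 85.17902961, 785.10155494, 913.31241381]), 'attitude': array([  49.80449817,    0.49731755, -145.13148243])}
wrist {'fovy': 68.57716054559339, 'cx': 255.11545761865258, 'cy': 187.54457240744807, 'D': array([0.00552063, 0.        , 0.        , 0.        , 0.        ]), 'eye': array([ 315.83853025, -485.60315004,  383.35230859]), 'attitude': array([-13.76245276,   0.08355615, -63.40634974])}
{'time_s': 0.15, 'qpos': array([-6.45723387e+01,  1.83441956e+01,  8.96888992e+01, -5.83420465e-04,
        7.20423733e+01, -1.14611508e+00]), 'qvel': array([ 0.04200103, -0.12329047, -0.16747912, -0.07328085, -0.06801772,
       -0.03708175]), 'effort': array([ 1.94827189e-03, -4.12774014e+01, -2.32154882e+01,  7.28016277e-02,
        4.33083123e-02, -1.12438388e-04]), 'ee_pos': array([ 257.0683646 , -513.93507227,  213.31352395]), 'ee_rot': array([-1.79924536e+02, -9.54874032e-04,  2.65739560e+01]), 'force': array([-0.50272925,  0.29589019, -1.38433856]), 'torque': array([-0.00456149, -0.01537037, -0.04922928]), 'gripper_force': 0.0, 'gripper_width': 90.97179800982143}
```

Run:
```python
import cv2
for n in ('scene','side'):
    a=cv2.imread(f'pics/{n}0.png'); cv2.imwrite(f'pics/{n}0b.png',cv2.resize(a,(800,600),interpolation=cv2.INTER_CUBIC))
```

```text
(no output)
```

View pics/scene0b.png

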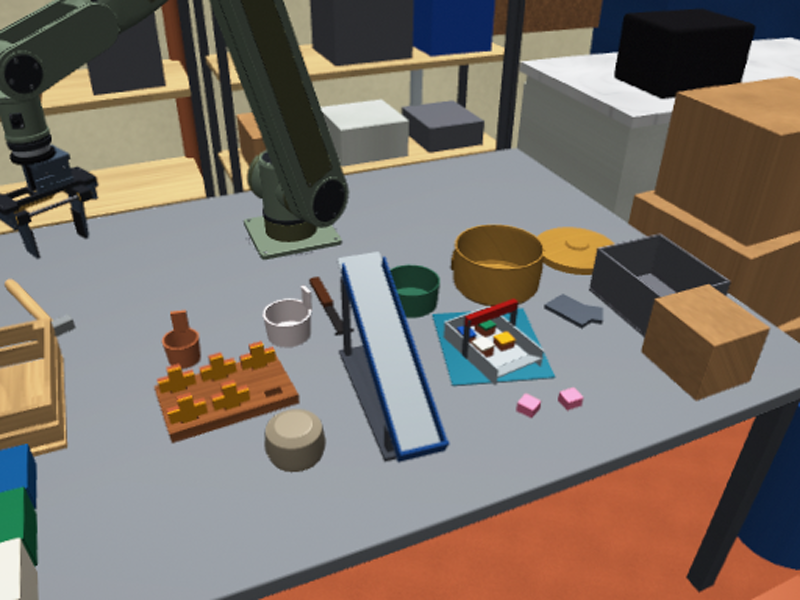

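View pics/side0b.png

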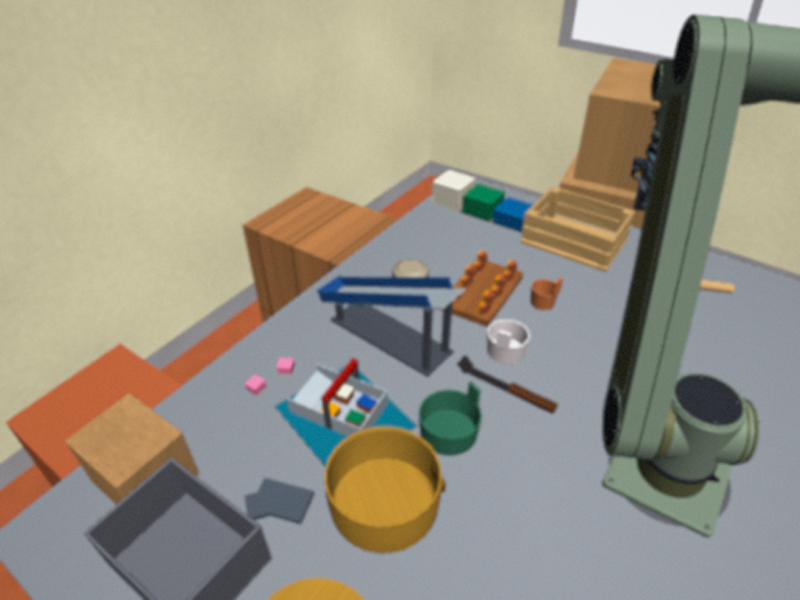

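Run:
```python
from h import *
f=grab('scene','s1.png'); g=grab('side')
def p(name,x,y,z): print(name,onz(f,[(x*.64,y*.64)],z)[0].round(0))
def q(name,x,y,z): print(' side',name,onz(g,[(x*.64,y*.64)],z)[0].round(0))
p('head',362,262,205);p('headL',342,264,205);p('headR',381,260,205)
p('foot',423,444,205-390*np.sin(np.radians(25)))
p('canister',498,250,105);q('can',384,468,105)
p('green base',412,297,0);q('green',449,405,60)
p('white',289,308,56);q('white',508,330,56)
p('copper',181,340,52);q('copper',545,287,52)
p('handle',492,312,90);q('handle',341,395,90)
for c in [(157,400),(170,438),(298,395),(280,352)]: p('rackcorner',*c,22 if c[1]!=438 else 0)
p('weight',295,420,65)
p('mat',435,313,3);p('mat',535,309,3);p('mat',553,376,3);p('mat',451,384,3)
im=f['image'][205:290,95:205]
im2=g['image'][150:215,280:370]
a=cv2.resize(im,(800,int(800*85/110)),interpolation=cv2.INTER_CUBIC)[:600]
b=cv2.resize(im2,(800,578),interpolation=cv2.INTER_CUBIC)
cv2.imwrite('pics/c1.png',np.hstack([cv2.resize(a,(400,300)),cv2.resize(b,(400,300))]))
```

```text
head [525.  -1. 205.]
headL [518. -37. 205.]
headR [531.  33. 205.]
foot [834. -17.  40.]
canister [432. 346. 105.]
 side can [416. 353. 105.]
green base [387. 165.  -0.]
 side green [413. 138.  60.]
white [ 405. -116.   56.]
 side white [ 416. -131.   56.]
copper [ 424. -335.   52.]
 side copper [ 412. -333.   52.]
handle [614. 230.  90.]
 side handle [587. 257.  90.]
rackcorner [ 544. -400.   22.]
rackcorner [ 623. -393.    0.]
rackcorner [ 625. -164.   22.]
rackcorner [ 493. -161.   22.]
weight [ 728. -196.   65.]
mat [465. 183.   3.]
mat [534. 390.   3.]
mat [738. 301.   3.]
mat [683. 112.   3.]
```

View pics/c1.png

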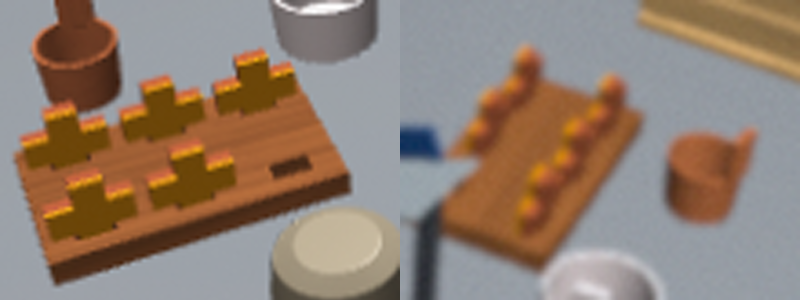

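Emit:
{"api": "send_rows", "payload": {
  "targets": "0.34 -0.092 -0.167 0 0 26.6 100;0.34 -0.092 -0.167 0 0 26.6 100;0.34 -0.092 -0.167 0 0 26.6 100;0.34 -0.092 -0.167 0 0 26.6 100;0.34 -0.092 -0.167 0 0 26.6 100;0.34 -0.092 -0.167 0 0 26.6 100;0.34 -0.092 -0.167 0 0 26.6 100;0.34 -0.092 -0.167 0 0 26.6 100;0.34 -0.092 -0.167 0 0 26.6 100;0.34 -0.092 -0.167 0 0 26.6 100;0.34 -0.092 -0.167 0 0 26.6 100;0.34 -0.092 -0.167 0 0 26.6 100"
}}

```text
time_s: 1.25
ee_pos: [520.6, -279.4, 380.8]
ee_rot: [180.0, 0.0, 0.1]
force: [-1.2, -0.3, 0.0]
gripper_width: 91.3
gripper_force: 0.0
```

```bash
cat >> h.py <<'E'
def go(pos,rpy=None,Rm=None):
    s=env.state(); R0=rot(s['ee_rot']); R1=Rm if Rm is not None else rot(rpy)
    d=R0.T@(np.array(pos)-s['ee_pos']); r=R.from_matrix(R0.T@R1).as_rotvec(degrees=True)
    n=max(np.linalg.norm(d)/41.7,np.linalg.norm(r)/7.16)
    print('shift m',(d/1000).round(4),'rot',r.round(2),'rows>=',round(n,1))
E
python3 - <<'E'
from h import *
s=env.state(); print(s['time_s'],s['ee_pos'],s['ee_rot'],s['qpos'].round(2))
f=grab('wrist','w1.png'); print(f['eye'],f['attitude'])
cv2.imwrite('pics/w1b.png',cv2.resize(f['image'],(800,600),interpolation=cv2.INTER_CUBIC))
E
```

```text
1.25 [ 520.56235794 -279.37665624  380.79933083] [1.79964577e+02 2.43296796e-02 8.26320229e-02] [-2.931e+01  1.700e+01  6.813e+01 -4.000e-02  9.487e+01  6.060e+01]
[ 586.39256521 -280.53293961  550.91925664] [-1.37854379e+01 -3.18112989e-02 -8.98962356e+01]
```

View pics/w1b.png

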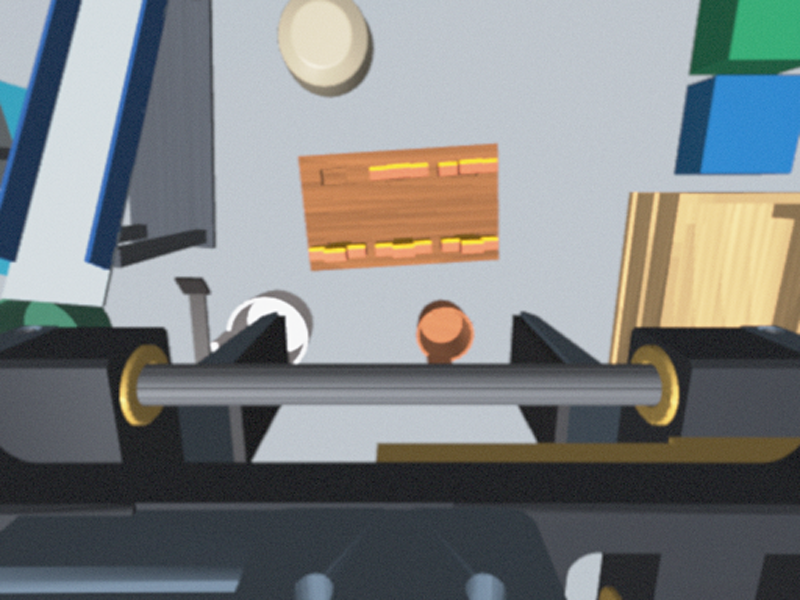

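```bash
cat > rack.py <<'E'
from h import *
f=grab('wrist'); im=f['image']; hsv=cv2.cvtColor(im,cv2.COLOR_BGR2HSV)
m=((hsv[...,0]<=28)&(hsv[...,1]>90)&(hsv[...,2]>60)).astype(np.uint8)
m[190:]=0; m[:80]=0
n,l,st,c=cv2.connectedComponentsWithStats(m)
i=[k for k in range(1,n) if st[k,0]<330 and st[k,0]+st[k,2]>190]; i=max(i,key=lambda k:st[k,4])
cs=cv2.findContours((l==i).astype(np.uint8),cv2.RETR_EXTERNAL,cv2.CHAIN_APPROX_NONE)[0][0]
h=cv2.convexHull(cs); q=cv2.approxPolyDP(h,6,True)[:,0]; print(q.tolist())
P=onz(f,q,22)[:,:2]; print(P.round(1).tolist())
r=cv2.minAreaRect(onz(f,h[:,0],22)[:,:2].astype(np.float32)); print(r)
E
python3 rack.py
python3 - <<'E'
from h import *
f=cv2.imread('pics/w1.png')
cv2.imwrite('pics/w1c.png',cv2.resize(f[85:180,185:325],(800,543),interpolation=cv2.INTER_CUBIC))
E
```

```text
[[317, 91], [317, 164], [199, 171], [192, 99]]
[[632.5, -391.5], [501.3, -398.5], [487.8, -174.5], [618.8, -168.3]]
((559.3074340820312, -283.177734375), (133.2401123046875, 228.74940490722656), 3.614078998565674)
```

View pics/w1c.png

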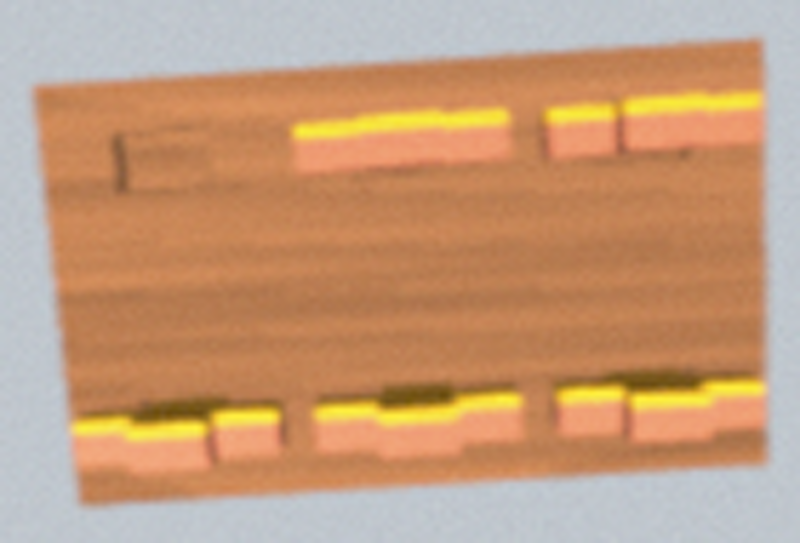

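Emit:
{"api": "send_rows", "payload": {
  "targets": "-0.008 -0.07 0.1 0 0 -3.3 55;-0.008 -0.07 0.1 0 0 -3.3 55;-0.008 -0.07 0.1 0 0 -3.3 55;-0.008 -0.07 0.26 0 0 -3.3 55;-0.008 -0.07 0.26 0 0 -3.3 55;-0.008 -0.07 0.26 0 0 -3.3 55;-0.008 -0.07 0.26 0 0 -3.3 55;-0.008 -0.07 0.28 0 0 -3.3 55;-0.008 -0.07 0.30 0 0 -3.3 55;-0.008 -0.07 0.324 0 0 -3.3 55;-0.008 -0.07 0.324 0 0 -3.3 55;-0.008 -0.07 0.324 0 0 -3.3 55"
}}

```text
time_s: 2.35
ee_pos: [510.3, -210.4, 56.0]
ee_rot: [-179.9, 0.2, 3.2]
force: [0.3, -0.5, 1.0]
gripper_width: 50.2
gripper_force: 0.0
```

Run:
```python
from h import *
s=env.state(); print(s['ee_pos'].round(1),s['ee_rot'].round(2),s['qpos'].round(2),s['gripper_width'])
f=grab('wrist','w2.png')
g=grab('side','sd2.png')
a=cv2.resize(f['image'],(800,600))[0:400]
cv2.imwrite('pics/w2b.png',a)
```

```text
[ 510.3 -210.4   56. ] [-179.92    0.2     3.17] [-2.3600e+01  2.4820e+01  1.0489e+02 -2.0000e-02  5.0500e+01  6.3240e+01] 50.23642452873493
```

View pics/w2b.png

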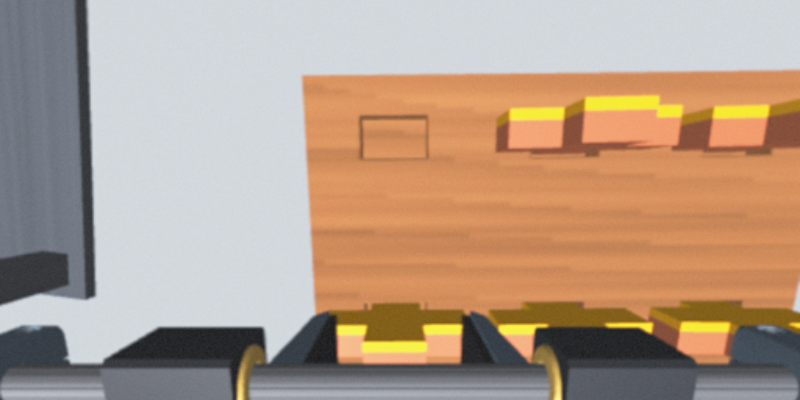

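Emit:
{"api": "send_rows", "payload": {
  "targets": "0 0 0 0 0 0 20;0 0 0 0 0 0 20;0 0 0 0 0 0 20;0 0 0 0 0 0 20;0 0 -0.02 0 0 0 20;0 0 -0.06 0 0 0 20;0 0 -0.1 0 0 0 20;0 0 -0.14 0 0 0 20;0 0 -0.18 0 0 0 20;0 0 -0.22 0 0 0 20;0 0 -0.26 0 0 0 20;0 0 -0.3 0 0 0 20",
  "grip_force": 20
}}

```text
time_s: 3.45
ee_pos: [511.5, -209.5, 359.3]
ee_rot: [180.0, -0.0, 3.3]
force: [1.7, -0.9, -0.7]
gripper_width: 23.5
gripper_force: 20.0
```

Emit:
{"api": "send_rows", "payload": {
  "targets": "-0.07 -0.2 -0.05 0 0 0 20;-0.07 -0.2 -0.05 0 0 0 20;-0.07 -0.2 -0.05 0 0 0 20;-0.07 -0.2 -0.05 0 0 0 20;-0.07 -0.2 -0.05 0 0 0 20;-0.07 -0.2 -0.05 0 0 0 20;-0.07 -0.2 -0.05 0 0 0 20;-0.07 -0.2 -0.05 0 0 0 20"
}}

```text
time_s: 4.12
ee_pos: [430.9, -14.2, 407.1]
ee_rot: [179.9, -0.0, 3.4]
force: [-0.7, -0.1, -0.6]
gripper_width: 23.5
gripper_force: 20.0
```

Run:
```python
from h import *
s=env.state(); print(s['ee_pos'].round(1),s['ee_rot'].round(2),s['qpos'].round(2),s['gripper_width'])
f=grab('wrist','w3.png')
a=cv2.resize(f['image'],(800,600))
cv2.imwrite('pics/w3b.png',a)
```

```text
[430.9 -14.2 407.1] [ 1.7994e+02 -5.0000e-02  3.3500e+00] [-3.380e+00  1.260e+00  8.381e+01 -6.000e-02  9.488e+01  8.327e+01] 23.48654767078041
```

View pics/w3b.png

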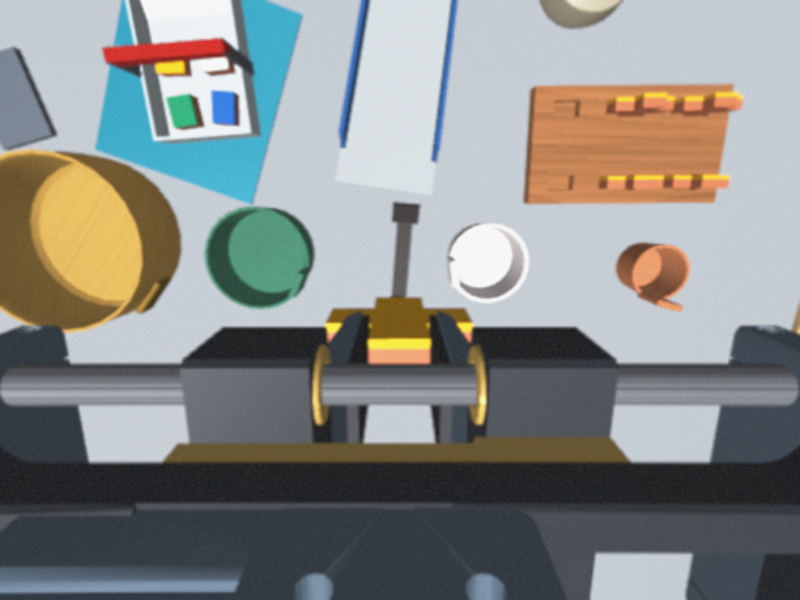

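Run:
```python
from h import *
f=grab('wrist'); S=.64
def o(px,z): return onz(f,[(x*S,y*S) for x,y in px],z)
H=o([(336,181.5),(432,194)],205); print('head',H.round(1).tolist(),'mid',H.mean(0).round(1),'w',np.linalg.norm(H[0]-H[1]))
v=H[1]-H[0]; print('yaw',np.degrees(np.arctan2(v[0],-v[1]))*-1)
# walls top edge rays intersected w/ inclined plane, iterating
mid=H.mean(0); 
for yaw in (-7,-9):
  a=np.radians(yaw);t=np.radians(25)
  X=np.array([np.cos(a)*np.cos(t),np.sin(a)*np.cos(t),-np.sin(t)]);Y=np.array([-np.sin(a),np.cos(a),0]);Z=np.cross(X,Y)
  for nm,px,h in (('Ltop0',(343,146),13),('Ltop1',(364,2),26),('Rtop0',(434,160),13),('Rtop1',(456,2),26)):
    e,d=ray(f,[(px[0]*S,px[1]*S)]); d=d[0]; p0=mid+Z*h
    p=e+d*((p0-e)@Z/(d@Z)); print(yaw,nm,((p-mid)@X).round(1),((p-mid)@Y).round(1))
im=f['image']; hsv=cv2.cvtColor(im,cv2.COLOR_BGR2HSV)
print('copper rim',o([(653,263)],52).round(0),'white',o([(489,262)],56).round(0),'green',o([(260,257)],60).round(0),'tray handle ends',o([(104,55),(234,45)],98).round(0).tolist())
print('lifter',o([(405,212),(398,296)],10).round(0).tolist())
```

```text
head [[496.7, 38.8, 205.0], [491.2, -40.4, 205.0]] mid [493.9  -0.8 205. ] w 79.386632463063
yaw 3.9272373952078894
-7 Ltop0 22.7 37.8
-7 Ltop1 145.6 42.8
-7 Rtop0 25.6 -35.9
-7 Rtop1 163.7 -32.1
-9 Ltop0 21.2 38.6
-9 Ltop1 143.6 47.7
-9 Rtop0 27.0 -34.9
-9 Rtop1 165.1 -26.5
copper rim [[ 423. -324.   52.]] white [[ 414. -126.   56.]] green [[405. 146.  60.]] tray handle ends [[604.0, 284.0, 98.0], [621.0, 156.0, 98.0]]
lifter [[464.0, -23.0, 10.0], [354.0, -20.0, 10.0]]
```

Run:
```python
from h import *
f=grab('scene'); g=grab('side')
a=np.radians(-4.5);t=np.radians(25);mid=np.array([494,-1,205.])
X=np.array([np.cos(a)*np.cos(t),np.sin(a)*np.cos(t),-np.sin(t)]);Y=np.array([-np.sin(a),np.cos(a),0]);Z=np.cross(X,Y)
P=[mid+X*x+Y*y for x,y in ((0,40),(0,-40),(390,40),(390,-40))]
out=[]
for n,F,b in (('scene',f,(195,140,310,310)),('side',g,(190,160,310,250))):
    im=F['image'].copy()
    p=proj(F,np.array(P)); print(n,p.round(0).tolist())
    for k in p: cv2.circle(im,(int(k[0]),int(k[1])),2,(0,255,0),-1)
    x0,y0,x1,y1=b; c=im[y0:y1,x0:x1]; out.append(cv2.resize(c,(400,int(400*c.shape[0]/c.shape[1]))))
h=min(600,max(o.shape[0] for o in out)); 
out=[np.vstack([o[:h],np.zeros((h-o[:h].shape[0],400,3),np.uint8)]) for o in out]
cv2.imwrite('pics/ch.png',np.hstack(out))
```

```text
scene [[241.0, 160.0], [214.0, 165.0], [283.0, 285.0], [253.0, 293.0]]
side [[283.0, 196.0], [297.0, 184.0], [206.0, 192.0], [221.0, 182.0]]
```

View pics/ch.png

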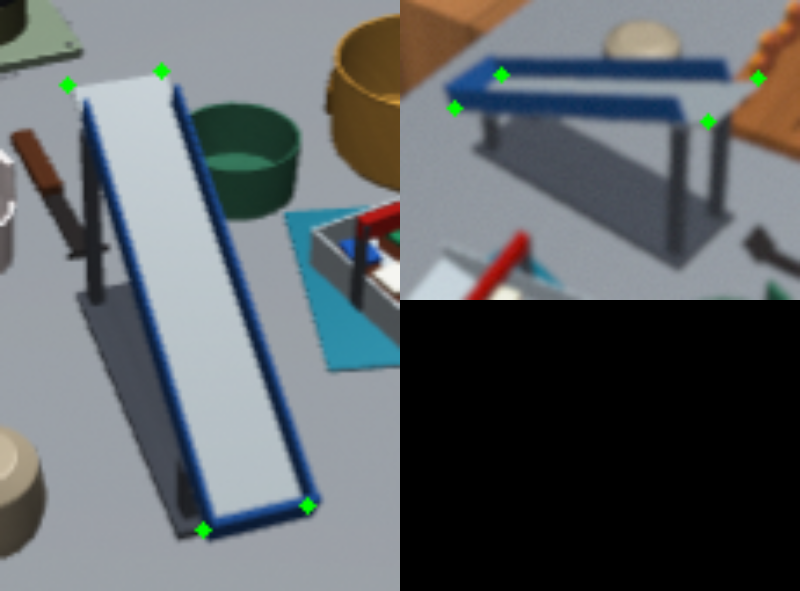

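```bash
cat >> h.py <<'E'
CY=-4.5; HEAD=np.array([499,-1.5,205.])
def chute(x,h,y=0,nose=5):
    a=np.radians(CY);t=np.radians(25)
    X=np.array([np.cos(a)*np.cos(t),np.sin(a)*np.cos(t),-np.sin(t)]);Y=np.array([-np.sin(a),np.cos(a),0]);Z=np.cross(X,Y)
    Rc=np.c_[Z,-Y,X]  # tool x up, tool y=-Y, tool z = X
    return HEAD+X*x+Y*y+Z*h, Rc@R.from_euler('y',-nose,degrees=True).as_matrix()
E
python3 - <<'E'
from h import *
p,Rm=chute(26,80); print(p,np.linalg.det(Rm)); go(p,Rm=Rm)
p,Rm=chute(26,17); print(p)
E
```

```text
[556.19660016  -6.00147006 266.51654816] 1.0000000000000004
shift m [ 0.1255 -0.0024  0.1394] rot [-3.99 60.    6.97] rows>= 8.5
[529.65372551  -3.91250052 209.41915757]
```

Emit:
{"api": "send_rows", "payload": {
  "targets": "0.06 0 0.0 -4 60 7 20;0.06 0 0.0 -4 60 7 20;0.06 0 0.0 -4 60 7 20;0.06 0 0.0 -4 60 7 20;0.08 0 0.03 -4 60 7 20;0.1 0 0.06 -4 60 7 20;0.125 -0.002 0.09 -4 60 7 20;0.125 -0.002 0.12 -4 60 7 20;0.125 -0.002 0.139 -4 60 7 20;0.125 -0.002 0.139 -4 60 7 20;0.125 -0.002 0.139 -4 60 7 20;0.125 -0.002 0.139 -4 60 7 20"
}}

```text
time_s: 5.32
ee_pos: [552.8, -45.3, 301.0]
ee_rot: [167.9, -54.3, 5.8]
force: [-0.1, -1.4, -0.9]
gripper_width: 23.5
gripper_force: 20.0
```

Run:
```python
from h import *
s=env.state(); print(s['ee_pos'].round(1),s['ee_rot'].round(2),s['qpos'].round(2),s['gripper_width'])
p,Rm=chute(26,80); go(p,Rm=Rm)
f=grab('wrist','w4.png')
g=grab('scene'); c=g['image'][100:300,180:320]
a=np.hstack([cv2.resize(f['image'],(480,360)),cv2.resize(c,(252,360))])
cv2.imwrite('pics/w4b.png',a)
```

```text
[552.8 -45.3 301. ] [167.91 -54.33   5.78] [ -2.8   -6.25 127.21 -52.15   6.44 136.95] 23.51404994793804
shift m [-0.0237 -0.0434  0.0174] rot [3.43 5.04 6.14] rows>= 1.3
```

View pics/w4b.png

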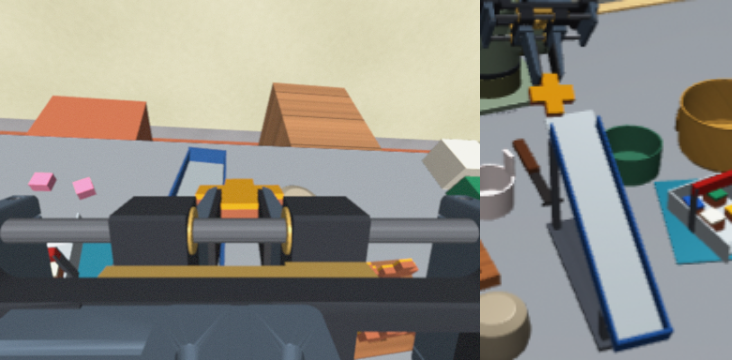

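Emit:
{"api": "send_rows", "payload": {
  "targets": "-0.06 0 -0.08 0 -35 0 20;-0.06 0 -0.08 0 -35 0 20;-0.06 0 -0.08 0 -35 0 20;-0.06 0 -0.08 0 -35 0 20;-0.06 0 -0.08 0 -35 0 20;-0.06 0 -0.08 0 -35 0 20;-0.06 0 -0.08 0 -35 0 20;-0.06 0 -0.08 0 -35 0 20"
}}

```text
time_s: 6.08
ee_pos: [456.7, -37.3, 301.8]
ee_rot: [172.9, -20.1, -1.8]
force: [-0.1, 0.4, -0.5]
gripper_width: 23.6
gripper_force: 20.0
```

Run:
```python
from h import *
s=env.state(); print(s['ee_pos'].round(1),s['ee_rot'].round(2),s['qpos'].round(2),s['gripper_width'])
p,Rm=chute(30,90,nose=30); print(p); go(p,Rm=Rm)
```

```text
[456.7 -37.3 301.8] [172.86 -20.08  -1.75] [ -0.61  -5.64 108.11  -8.89  57.9   95.84] 23.605765128169956
[564.02381064  -6.61748488 273.88915298]
shift m [ 0.0903 -0.0415  0.0581] rot [ 5.82 14.74  3.37] rows>= 2.8
```

Emit:
{"api": "send_rows", "payload": {
  "targets": "0.04 -0.02 0 5.8 14.7 3.4 20;0.08 -0.041 0.03 5.8 14.7 3.4 20;0.09 -0.041 0.058 5.8 14.7 3.4 20;0.09 -0.041 0.058 5.8 14.7 3.4 20;0.09 -0.041 0.058 5.8 14.7 3.4 20"
}}

```text
time_s: 6.5
ee_pos: [559.5, -8.1, 269.0]
ee_rot: [179.8, -34.5, -4.4]
force: [0.0, 0.3, -0.6]
gripper_width: 23.6
gripper_force: 20.0
```

Run:
```python
from h import *
s=env.state(); print(s['ee_pos'].round(1),s['ee_rot'].round(2),s['qpos'].round(2),s['gripper_width'])
p,Rm=chute(30,90,nose=30); go(p,Rm=Rm)
p,Rm=chute(30,33,nose=30); go(p,Rm=Rm)
f=grab('wrist','w5.png')
cv2.imwrite('pics/w5b.png',cv2.resize(f['image'],(800,600))[:450])
```

```text
[559.5  -8.1 269. ] [179.77 -34.53  -4.44] [ -0.54  -0.38 113.44  -4.54  32.56  97.04] 23.59282093074754
shift m [ 0.0064 -0.0018 -0.0015] rot [0.2  0.47 0.05] rows>= 0.2
shift m [-0.0428 -0.0019  0.0274] rot [0.2  0.47 0.05] rows>= 1.2
```

View pics/w5b.png

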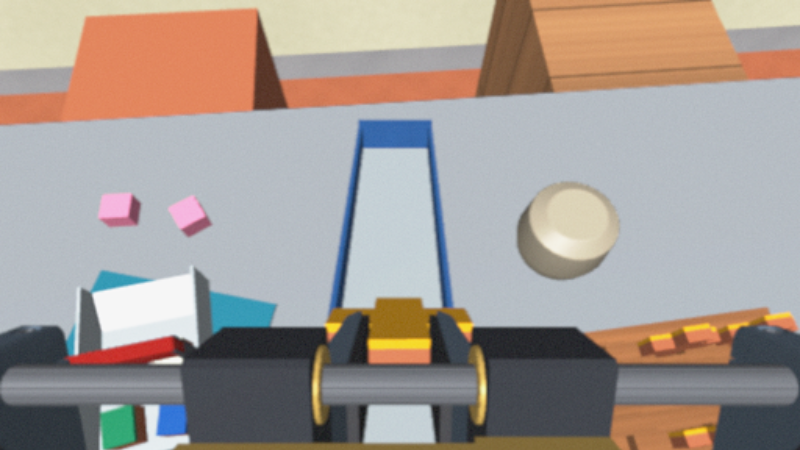

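Emit:
{"api": "send_rows", "payload": {
  "targets": "-0.02 -0.002 0.01 0 0.5 0 20;-0.035 -0.002 0.022 0 0.5 0 20;-0.042 -0.002 0.0265 0 0.5 0 20;-0.043 -0.002 0.0275 0 0.5 0 20;-0.043 -0.002 0.0275 0 0.5 0 20"
}}

```text
time_s: 6.97
ee_pos: [541.8, -4.9, 226.4]
ee_rot: [179.7, -35.5, -4.4]
force: [0.6, -0.5, 0.5]
gripper_width: 23.6
gripper_force: 20.0
```

Run:
```python
from h import *
s=env.state(); print(s['ee_pos'].round(1),s['ee_rot'].round(2),s['force'])
p,Rm=chute(30,33,nose=30); go(p,Rm=Rm)
f=grab('wrist'); g=grab('side')
c=g['image'][120:240,180:340]
cv2.imwrite('pics/w6b.png',np.hstack([cv2.resize(f['image'],(400,300)),cv2.resize(c,(400,300))]))
```

```text
[541.8  -4.9 226.4] [179.7  -35.51  -4.36] [ 0.5926627  -0.48561116  0.47224666]
shift m [-0.0039 -0.0001  0.0024] rot [ 0.22 -0.51  0.11] rows>= 0.1
```

View pics/w6b.png

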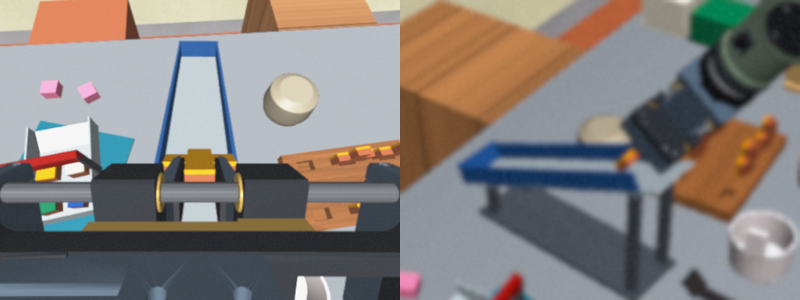

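Emit:
{"api": "send_rows", "payload": {
  "targets": "-0.004 0 0.0025 0 -0.5 0 20;-0.004 0 0.0025 0 -0.5 0 20;-0.004 0 0.0025 0 -0.5 0 33;-0.004 0 0.0025 0 -0.5 0 34;-0.004 0 0.0025 0 -0.5 0 35;-0.004 0 0.0025 0 -0.5 0 35;-0.004 0 0.0025 0 -0.5 0 35;0.01 0 -0.02 0 -0.5 0 35;0.02 0 -0.06 0 -0.5 0 40;0.02 0 -0.1 0 -0.5 0 50;0.02 0 -0.12 0 -0.5 0 55;0.02 0 -0.12 0 -0.5 0 55"
}}

```text
time_s: 8.07
ee_pos: [488.9, -0.1, 340.6]
ee_rot: [179.7, -35.5, -4.4]
force: [-0.6, 0.8, -0.8]
gripper_width: 50.0
gripper_force: 0.0
```

```bash
cat > chk.py <<'E'
from h import *
f=grab('scene'); hsv=cv2.cvtColor(f['image'],cv2.COLOR_BGR2HSV)
# orange/yellow pixels inside the chute polygon
a=np.radians(CY);t=np.radians(25)
X=np.array([np.cos(a)*np.cos(t),np.sin(a)*np.cos(t),-np.sin(t)]);Y=np.array([-np.sin(a),np.cos(a),0]);Z=np.cross(X,Y)
m=((hsv[...,0]<=32)&(hsv[...,1]>110)&(hsv[...,2]>50)).astype(np.uint8)
poly=proj(f,np.array([HEAD+X*x+Y*y+Z*10 for x,y in((-10,40),(-10,-40),(392,-40),(392,40))])).astype(np.int32)
k=np.zeros_like(m);cv2.fillPoly(k,[poly],1)
n,l,st,c=cv2.connectedComponentsWithStats(m&k)
for i in range(1,n):
    if st[i,4]<15: continue
    e,d=ray(f,[c[i]]);d=d[0];p0=HEAD+Z*14;p=e+d*((p0-e)@Z/(d@Z))
    ys,xs=np.where(l==i); ee,dd=ray(f,np.c_[xs,ys]); pp=ee+dd*(((p0-ee)@Z)/(dd@Z))[:,None]; u=(pp-HEAD)@X; v=(pp-HEAD)@Y
    col=hsv[l==i]; print('blob area',st[i,4],'chute x',((p-HEAD)@X).round(0),'y',((p-HEAD)@Y).round(0),'x range',u.min().round(0),u.max().round(0),'y range',v.min().round(0),v.max().round(0),'hue',np.percentile(col[:,0],[10,50,90]))
E
cat > st.py <<'E'
from h import *
s=env.state(); print(round(s['time_s'],2),s['ee_pos'].round(1),s['ee_rot'].round(2),s['qpos'].round(1))
E
python3 st.py; python3 chk.py
python3 - <<'E'
from h import *
print('to B above'); go([517,-285.5,130],[180,0,3.4])
E
```

```text
8.07 [ 4.889e+02 -1.000e-01  3.406e+02] [179.74 -35.5   -4.37] [  0.9 -10.6 112.1  -4.9  43.2  97.9]
blob area 385 chute x 354.0 y -1.0 x range 322.0 382.0 y range -32.0 33.0 hue [19. 21. 21.]
to B above
shift m [-0.0789  0.2814  0.1997] rot [  2.66 -35.16  -7.6 ] rows>= 8.5
```

```bash
cat > plan.py <<'E'
from h import *
def rel(a,b):
    d=a[1].T@(b[0]-a[0]); r=R.from_matrix(a[1].T@b[1]).as_rotvec(degrees=True); return (d/1000).round(4),r.round(1)
T=rot([180,0,3.4])
rl=chute(30,33,nose=30); W=chute(30,90,nose=30)
Rp=(rl[0]+rl[1]@np.array([20,0,-120]),rl[1])
print('W->rl',rel(W,rl))
s=env.state(); cur=(s['ee_pos'],rot(s['ee_rot']))
for n,x,y in (('B',517.1,-285.5),('C',521.6,-361.4),('D',601.9,-280.5),('E',606.4,-356.4)):
    ab=(np.array([x,y,130.]),T); up=(np.array([x,y,360.]),T)
    print(n,'Rp->above',rel(cur if n=='B' else Rp,ab),'up->W',rel(up,W))
E
python3 plan.py
```

```text
W->rl (array([-0.0494, -0.    ,  0.0285]), array([0., 0., 0.]))
B Rp->above (array([-0.0788,  0.2814,  0.1998]), array([  2.7, -35.2,  -7.6])) up->W (array([ 0.0634, -0.2756,  0.0861]), array([-2.4, 34.9,  7.7]))
C Rp->above (array([-0.065 ,  0.357 ,  0.2011]), array([  2.4, -34.9,  -7.7])) up->W (array([ 0.0634, -0.3516,  0.0861]), array([-2.4, 34.9,  7.7]))
D Rp->above (array([-0.0046,  0.2701,  0.2434]), array([  2.4, -34.9,  -7.7])) up->W (array([-0.0216, -0.2756,  0.0861]), array([-2.4, 34.9,  7.7]))
E Rp->above (array([0.0039, 0.3454, 0.2493]), array([  2.4, -34.9,  -7.7])) up->W (array([-0.0216, -0.3517,  0.0861]), array([-2.4, 34.9,  7.7]))
```

Emit:
{"api": "send_rows", "payload": {
  "targets": "-0.079 0.281 0.2 2.7 -35.2 -7.6 55;-0.079 0.281 0.2 2.7 -35.2 -7.6 55;-0.079 0.281 0.2 2.7 -35.2 -7.6 55;-0.079 0.281 0.2 2.7 -35.2 -7.6 55;-0.079 0.281 0.2 2.7 -35.2 -7.6 55;-0.079 0.281 0.2 2.7 -35.2 -7.6 55;-0.079 0.281 0.2 2.7 -35.2 -7.6 55;-0.079 0.281 0.2 2.7 -35.2 -7.6 55;-0.079 0.281 0.2 2.7 -35.2 -7.6 55;-0.079 0.281 0.2 2.7 -35.2 -7.6 55;-0.079 0.281 0.2 2.7 -35.2 -7.6 55;-0.079 0.281 0.2 2.7 -35.2 -7.6 55"
}}

```text
time_s: 9.12
ee_pos: [515.4, -284.6, 125.9]
ee_rot: [-179.9, 0.4, 3.4]
force: [-0.3, 0.3, 0.1]
gripper_width: 50.1
gripper_force: 0.0
```

```bash
python3 st.py
python3 - <<'E'
from h import *
go([517.1,-285.5,57],[180,0,3.4])
E
```

```text
9.12 [ 515.4 -284.6  125.9] [-179.87    0.45    3.4 ] [-29.9  23.6  94.9  -0.2  61.9  56.7]
shift m [0.0022 0.0012 0.0689] rot [-0.13  0.45 -0.  ] rows>= 1.7
```

Emit:
{"api": "send_rows", "payload": {
  "targets": "0.002 0.001 0.03 0 0.4 0 55;0.002 0.001 0.06 0 0.4 0 55;0.002 0.001 0.07 0 0.4 0 55;0.002 0.001 0.07 0 0.4 0 20;0.002 0.001 0.07 0 0.4 0 20;0.002 0.001 0.07 0 0.4 0 20;0.002 0.001 0.05 0 0.4 0 20;0.002 0.001 0.01 0 0.4 0 20;0.002 0.001 -0.03 0 0.4 0 20;0.002 0.001 -0.07 0 0.4 0 20;0.002 0.001 -0.11 0 0.4 0 20;0.002 0.001 -0.15 0 0.4 0 20"
}}

```text
time_s: 10.12
ee_pos: [518.6, -286.0, 281.3]
ee_rot: [179.9, -0.2, 3.4]
force: [0.4, -0.9, -0.4]
gripper_width: 18.4
gripper_force: 0.0
```

```bash
python3 st.py
python3 - <<'E'
from h import *
p,Rm=chute(30,90,nose=30); go(p,Rm=Rm)
E
```

```text
10.12 [ 518.6 -286.   281.3] [179.91  -0.23   3.41] [-30.   17.9  80.6   0.1  81.3  56.6]
shift m [ 0.0619 -0.2762  0.0072] rot [-2.35 34.71  7.68] rows>= 6.8
```

Run:
```python
from h import *
f=grab('wrist'); hsv=cv2.cvtColor(f['image'],cv2.COLOR_BGR2HSV)
m=((hsv[...,0]>=23)&(hsv[...,0]<=33)&(hsv[...,1]>140)&(hsv[...,2]>170)).astype(np.uint8)
n,l,st,c=cv2.connectedComponentsWithStats(m)
for i in range(1,n):
    if st[i,4]>10: print(st[i].tolist(),onz(f,[c[i]],60)[0].round(0))
s=env.state()
for nm,x,y in (('B',517.1,-285.5),('C',521.6,-361.4),('D',601.9,-280.5),('E',606.4,-356.4)): print(nm,proj(f,[[x+7,y,60]]).round(0))
```

```text
[231, 100, 46, 5, 144] [ 607. -280.   60.]
[286, 101, 15, 4, 39] [ 609. -333.   60.]
[303, 100, 29, 4, 87] [ 612. -365.   60.]
[232, 163, 44, 5, 133] [ 522. -285.   60.]
[285, 163, 14, 3, 32] [ 527. -339.   60.]
[301, 163, 27, 5, 83] [ 527. -370.   60.]
B [[254. 163.]]
C [[308. 163.]]
D [[254. 100.]]
E [[311. 100.]]
```

Emit:
{"api": "send_rows", "payload": {
  "targets": "-0.001 0 0.04 0 0 0 55;-0.001 0 0.08 0 0 0 55;-0.001 0 0.12 0 0 0 55;-0.001 0 0.15 0 0 0 55;-0.001 0 0.18 0 0 0 55;-0.001 0 0.21 0 0 0 55;-0.001 0 0.222 0 0 0 55;-0.001 0 0.222 0 0 0 20;-0.001 0 0.222 0 0 0 20;-0.001 0 0.222 0 0 0 20;-0.001 0 0.222 0 0 0 20;-0.001 0 0.222 0 0 0 20"
}}

```text
time_s: 11.17
ee_pos: [518.9, -286.8, 56.7]
ee_rot: [179.9, -0.2, 3.4]
force: [-0.8, 0.5, 4.8]
gripper_width: 23.6
gripper_force: 19.9
```

Emit:
{"api": "send_rows", "payload": {
  "targets": "0 0 -0.03 0 0 0 20;0 0 -0.07 0 0 0 20;0 0 -0.11 0 0 0 20;0 0 -0.15 0 0 0 20;0 0 -0.19 0 0 0 20;0 0 -0.23 0 0 0 20;0 0 -0.23 0 0 0 20"
}}

```text
time_s: 11.75
ee_pos: [520.8, -288.1, 295.0]
ee_rot: [179.5, -0.9, 3.4]
force: [0.2, -0.1, -0.0]
gripper_width: 23.7
gripper_force: 19.9
```

Run:
```python
from h import *
p,Rm=chute(30,90,nose=30); go(p,Rm=Rm)
```

```text
shift m [ 0.0595 -0.2786  0.0195] rot [-1.95 33.99  7.79] rows>= 6.8
```

Emit:
{"api": "send_rows", "payload": {
  "targets": "0.04 -0.1 -0.03 -2 34 7.7 20;0.06 -0.2 -0.03 -2 34 7.7 20;0.06 -0.277 -0.02 -2 34 7.7 20;0.06 -0.277 0.0 -2 34 7.7 20;0.06 -0.277 0.015 -2 34 7.7 20;0.06 -0.277 0.015 -2 34.7 7.7 20;0.06 -0.277 0.015 -2 34.7 7.7 20;0.06 -0.277 0.015 -2 34.7 7.7 20;0.06 -0.277 0.015 -2 34.7 7.7 20;0.06 -0.277 0.015 -2 34.7 7.7 20;0.06 -0.277 0.015 -2 34.7 7.7 20;0.06 -0.277 0.015 -2 34.7 7.7 20"
}}

```text
time_s: 12.75
ee_pos: [561.4, -8.0, 270.5]
ee_rot: [-179.5, -34.8, -4.9]
force: [-0.3, 0.2, -1.0]
gripper_width: 23.7
gripper_force: 19.9
```

```bash
python3 st.py
python3 - <<'E'
from h import *
p,Rm=chute(30,90,nose=30); go(p,Rm=Rm)
p,Rm=chute(30,33,nose=30); go(p,Rm=Rm)
E
```

```text
12.75 [561.4  -8.  270.5] [-179.47  -34.79   -4.9 ] [ -1.   -0.4 113.3  -3.2  32.3  95.9]
shift m [ 0.004  -0.0016 -0.0014] rot [-0.3   0.21 -0.33] rows>= 0.1
shift m [-0.0453 -0.0012  0.0273] rot [-0.3   0.21 -0.33] rows>= 1.3
```

Emit:
{"api": "send_rows", "payload": {
  "targets": "-0.02 -0.001 0.012 -0.3 0.2 -0.3 20;-0.038 -0.001 0.024 -0.3 0.2 -0.3 20;-0.046 -0.001 0.028 -0.3 0.2 -0.3 20;-0.046 -0.001 0.028 -0.3 0.2 -0.3 20;-0.046 -0.001 0.028 -0.3 0.2 -0.3 20;-0.046 -0.001 0.028 -0.3 0.2 -0.3 33;-0.046 -0.001 0.028 -0.3 0.2 -0.3 34;-0.046 -0.001 0.028 -0.3 0.2 -0.3 35;-0.046 -0.001 0.028 -0.3 0.2 -0.3 35;-0.032 -0.001 0.008 -0.3 0.2 -0.3 35;-0.022 -0.001 -0.032 -0.3 0.2 -0.3 40;-0.022 -0.001 -0.072 -0.3 0.2 -0.3 55"
}}

```text
time_s: 13.75
ee_pos: [503.3, -0.9, 318.3]
ee_rot: [-180.0, -35.0, -4.4]
force: [1.1, -0.2, 1.5]
gripper_width: 40.2
gripper_force: 0.0
```

```bash
python3 st.py
python3 - <<'E'
from h import *
go([521.6,-361.4,110],[180,0,3.4])
E
python3 chk.py
```

```text
13.75 [503.3  -0.9 318.3] [-179.97  -34.98   -4.37] [  0.4  -8.2 113.3  -4.2  40.1  97.1]
shift m [-0.082   0.3581  0.1967] rot [  2.34 -34.92  -7.51] rows>= 10.0
blob area 757 chute x 323.0 y -1.0 x range 259.0 382.0 y range -32.0 34.0 hue [19. 21. 21.]
```

Emit:
{"api": "send_rows", "payload": {
  "targets": "-0.082 0.358 0.1 2.3 -34.9 -7.5 55;-0.082 0.358 0.15 2.3 -34.9 -7.5 55;-0.082 0.358 0.196 2.3 -34.9 -7.5 55;-0.082 0.358 0.196 2.3 -34.9 -7.5 55;-0.082 0.358 0.196 2.3 -34.9 -7.5 55;-0.082 0.358 0.196 2.3 -34.9 -7.5 55;-0.082 0.358 0.196 2.3 -34.9 -7.5 55;-0.082 0.358 0.196 2.3 -34.9 -7.5 55;-0.082 0.358 0.196 2.3 -34.9 -7.5 55;-0.082 0.358 0.196 2.3 -34.9 -7.5 55;-0.082 0.358 0.196 2.3 -34.9 -7.5 55;-0.082 0.358 0.196 2.3 -34.9 -7.5 55"
}}

```text
time_s: 14.8
ee_pos: [519.1, -362.9, 106.2]
ee_rot: [-179.9, 0.2, 3.2]
force: [0.0, 0.4, -0.2]
gripper_width: 50.2
gripper_force: 0.0
```

Emit:
{"api": "send_rows", "payload": {
  "targets": "0 0 0 0 0 0 55;0 0 0 0 0 0 55"
}}

```text
time_s: 14.97
ee_pos: [520.6, -360.4, 109.9]
ee_rot: [179.9, -0.1, 3.4]
force: [0.7, 1.1, -0.4]
gripper_width: 50.3
gripper_force: 0.0
```

Run:
```python
from h import *
go([521.6,-361.4,57],[180,0,3.4])
```

```text
shift m [0.0009 0.001  0.0529] rot [ 0.07 -0.07  0.02] rows>= 1.3
```

Emit:
{"api": "send_rows", "payload": {
  "targets": "0.001 0.001 0.03 0 0 0 55;0.001 0.001 0.053 0 0 0 55;0.001 0.001 0.053 0 0 0 55;0.001 0.001 0.053 0 0 0 20;0.001 0.001 0.053 0 0 0 20;0.001 0.001 0.053 0 0 0 20;0.001 0.001 0.053 0 0 0 20;0.001 0.001 0.053 0 0 0 20;0.001 0.001 0.03 0 0 0 20;0.001 0.001 0 0 0 0 20;0.001 0.001 -0.04 0 0 0 20;0.001 0.001 -0.08 0 0 0 20"
}}

```text
time_s: 15.97
ee_pos: [520.4, -361.8, 189.9]
ee_rot: [-180.0, 0.1, 3.4]
force: [0.7, -0.9, -0.3]
gripper_width: 23.5
gripper_force: 19.9
```

Emit:
{"api": "send_rows", "payload": {
  "targets": "0 0 -0.04 0 0 0 20;0 0 -0.07 0 0 0 20;0 -0.01 -0.1 0 0 0 20;0.04 -0.1 -0.13 -2.3 34.9 7.7 20;0.06 -0.2 -0.13 -2.3 34.9 7.7 20;0.063 -0.3 -0.12 -2.3 34.9 7.7 20;0.063 -0.352 -0.1 -2.3 34.9 7.7 20;0.063 -0.352 -0.084 -2.3 34.9 7.7 20;0.063 -0.352 -0.084 -2.3 34.9 7.7 20;0.063 -0.352 -0.084 -2.3 34.9 7.7 20;0.063 -0.352 -0.084 -2.3 34.9 7.7 20;0.063 -0.352 -0.084 -2.3 34.9 7.7 20"
}}

```text
time_s: 16.97
ee_pos: [561.9, -4.0, 272.4]
ee_rot: [-179.9, -34.9, -4.5]
force: [0.5, -1.0, -2.1]
gripper_width: 23.9
gripper_force: 19.9
```

Emit:
{"api": "send_rows", "payload": {
  "targets": "0 0 0 0 0 0 20;0 0 0 0 0 0 20;0 0 0 0 0 0 20;0 0 0 0 0 0 20"
}}

```text
time_s: 17.3
ee_pos: [563.3, -8.2, 273.0]
ee_rot: [-179.9, -35.0, -4.7]
force: [0.6, 0.1, -1.4]
gripper_width: 23.7
gripper_force: 19.9
```

```bash
python3 st.py
python3 - <<'E'
from h import *
p,Rm=chute(30,90,nose=30); go(p,Rm=Rm)
p,Rm=chute(30,33,nose=30); go(p,Rm=Rm)
E
```

```text
17.3 [563.3  -8.2 273. ] [-179.91  -34.97   -4.69] [ -0.7  -0.3 113.   -4.1  32.5  96.7]
shift m [ 0.001  -0.0016 -0.0004] rot [ 0.02  0.03 -0.15] rows>= 0.0
shift m [-0.0484 -0.0015  0.0281] rot [ 0.02  0.03 -0.15] rows>= 1.3
```

Release C, then go on to above D.

Emit:
{"api": "send_rows", "payload": {
  "targets": "-0.02 -0.0015 0.012 0 0 0 20;-0.038 -0.0015 0.024 0 0 0 20;-0.048 -0.0015 0.028 0 0 0 20;-0.048 -0.0015 0.028 0 0 0 20;-0.048 -0.0015 0.028 0 0 0 20;-0.048 -0.0015 0.028 0 0 0 33;-0.048 -0.0015 0.028 0 0 0 34;-0.048 -0.0015 0.028 0 0 0 35;-0.048 -0.0015 0.028 0 0 0 35;-0.032 -0.0015 0.008 0 0 0 35;-0.022 -0.0015 -0.032 0 0 0 40;-0.022 -0.0015 -0.072 0 0 0 55"
}}

```text
time_s: 18.3
ee_pos: [505.5, -0.9, 320.9]
ee_rot: [-179.9, -35.0, -4.6]
force: [1.1, 0.5, 1.0]
gripper_width: 40.3
gripper_force: 0.0
```

```bash
python3 st.py
python3 - <<'E'
from h import *
go([601.9,-280.5,110],[180,0,3.4])
E
python3 chk.py
```

```text
18.3 [505.5  -0.9 320.9] [-179.9   -34.99   -4.6 ] [  0.4  -8.1 112.8  -4.3  40.5  97.4]
shift m [-0.0238  0.2714  0.2402] rot [  2.34 -34.93  -7.72] rows>= 8.7
blob area 1108 chute x 293.0 y -1.0 x range 194.0 382.0 y range -32.0 34.0 hue [19. 21. 21.]
```

Emit:
{"api": "send_rows", "payload": {
  "targets": "-0.024 0.271 0.1 2.3 -34.9 -7.7 55;-0.024 0.271 0.15 2.3 -34.9 -7.7 55;-0.024 0.271 0.24 2.3 -34.9 -7.7 55;-0.024 0.271 0.24 2.3 -34.9 -7.7 55;-0.024 0.271 0.24 2.3 -34.9 -7.7 55;-0.024 0.271 0.24 2.3 -34.9 -7.7 55;-0.024 0.271 0.24 2.3 -34.9 -7.7 55;-0.024 0.271 0.24 2.3 -34.9 -7.7 55;-0.024 0.271 0.24 2.3 -34.9 -7.7 55;-0.024 0.271 0.24 2.3 -34.9 -7.7 55;-0.024 0.271 0.24 2.3 -34.9 -7.7 55;-0.024 0.271 0.24 2.3 -34.9 -7.7 55"
}}

```text
time_s: 19.35
ee_pos: [600.5, -279.9, 108.3]
ee_rot: [180.0, -0.0, 3.4]
force: [0.2, 0.5, -0.3]
gripper_width: 50.2
gripper_force: 0.0
```

Emit:
{"api": "send_rows", "payload": {
  "targets": "0 0 0 0 0 0 55;0 0 0 0 0 0 55;0 0 0 0 0 0 55"
}}

```text
time_s: 19.6
ee_pos: [600.7, -279.4, 109.9]
ee_rot: [179.9, -0.1, 3.4]
force: [-0.1, -0.5, -0.2]
gripper_width: 50.1
gripper_force: 0.0
```

Run:
```python
from h import *
go([601.9,-280.5,57],[180,0,3.4])
```

```text
shift m [0.001  0.0011 0.0529] rot [ 0.11 -0.12  0.04] rows>= 1.3
```

Emit:
{"api": "send_rows", "payload": {
  "targets": "0.001 0.001 0.03 0 0 0 55;0.001 0.001 0.053 0 0 0 55;0.001 0.001 0.053 0 0 0 55;0.001 0.001 0.053 0 0 0 20;0.001 0.001 0.053 0 0 0 20;0.001 0.001 0.053 0 0 0 20;0.001 0.001 0.053 0 0 0 20;0.001 0.001 0.053 0 0 0 20;0.001 0.001 0.03 0 0 0 20;0.001 0.001 0 0 0 0 20;0.001 0.001 -0.04 0 0 0 20;0.001 0.001 -0.08 0 0 0 20"
}}

```text
time_s: 20.6
ee_pos: [600.7, -280.7, 189.2]
ee_rot: [-180.0, 0.1, 3.4]
force: [1.1, -1.2, 0.4]
gripper_width: 23.7
gripper_force: 19.9
```

Emit:
{"api": "send_rows", "payload": {
  "targets": "0 0 -0.04 0 0 0 20;0 0 -0.07 0 0 0 20;0 -0.01 -0.1 0 0 0 20;-0.01 -0.05 -0.13 -2.3 34.9 7.7 20;-0.02 -0.1 -0.13 -2.3 34.9 7.7 20;-0.022 -0.18 -0.12 -2.3 34.9 7.7 20;-0.022 -0.24 -0.1 -2.3 34.9 7.7 20;-0.022 -0.276 -0.084 -2.3 34.9 7.7 20;-0.022 -0.276 -0.084 -2.3 34.9 7.7 20;-0.022 -0.276 -0.084 -2.3 34.9 7.7 20;-0.022 -0.276 -0.084 -2.3 34.9 7.7 20;-0.022 -0.276 -0.084 -2.3 34.9 7.7 20"
}}

```text
time_s: 21.6
ee_pos: [562.2, -4.0, 271.8]
ee_rot: [-179.9, -34.9, -4.3]
force: [0.2, -0.5, -0.3]
gripper_width: 23.9
gripper_force: 19.9
```

Emit:
{"api": "send_rows", "payload": {
  "targets": "0 0 0 0 0 0 20;0 0 0 0 0 0 20;0 0 0 0 0 0 20"
}}

```text
time_s: 21.85
ee_pos: [563.8, -8.4, 272.6]
ee_rot: [-179.9, -35.0, -4.7]
force: [0.7, 0.4, -1.4]
gripper_width: 24.1
gripper_force: 19.9
```

```bash
python3 st.py
python3 - <<'E'
from h import *
p,Rm=chute(30,33,nose=30); go(p,Rm=Rm)
E
```

```text
21.85 [563.8  -8.4 272.6] [-179.91  -34.99   -4.75] [ -0.7  -0.3 113.   -4.2  32.4  96.8]
shift m [-0.0486 -0.0017  0.0275] rot [ 0.05  0.01 -0.2 ] rows>= 1.3
```

Emit:
{"api": "send_rows", "payload": {
  "targets": "-0.02 -0.0015 0.012 0 0 0 20;-0.038 -0.0015 0.024 0 0 0 20;-0.048 -0.0015 0.028 0 0 0 20;-0.048 -0.0015 0.028 0 0 0 20;-0.048 -0.0015 0.028 0 0 0 20;-0.048 -0.0015 0.028 0 0 0 33;-0.048 -0.0015 0.028 0 0 0 34;-0.048 -0.0015 0.028 0 0 0 35;-0.048 -0.0015 0.028 0 0 0 35;-0.032 -0.0015 0.008 0 0 0 35;-0.022 -0.0015 -0.032 0 0 0 40;-0.022 -0.0015 -0.072 0 0 0 55"
}}

```text
time_s: 22.85
ee_pos: [505.3, -0.6, 320.3]
ee_rot: [-179.9, -35.0, -4.6]
force: [1.2, -0.1, 0.3]
gripper_width: 40.3
gripper_force: 0.0
```

```bash
python3 st.py
python3 - <<'E'
from h import *
go([606.4,-356.4,110],[180,0,3.4])
E
python3 chk.py
```

```text
22.85 [505.3  -0.6 320.3] [-179.89  -34.99   -4.6 ] [  0.5  -8.1 112.9  -4.4  40.4  97.5]
shift m [-0.0147  0.347   0.2458] rot [  2.34 -34.94  -7.71] rows>= 10.2
blob area 1446 chute x 265.0 y -0.0 x range 131.0 382.0 y range -32.0 34.0 hue [19. 21. 21.]
```

Emit:
{"api": "send_rows", "payload": {
  "targets": "-0.015 0.347 0.1 2.3 -34.9 -7.7 55;-0.015 0.347 0.15 2.3 -34.9 -7.7 55;-0.015 0.347 0.245 2.3 -34.9 -7.7 55;-0.015 0.347 0.245 2.3 -34.9 -7.7 55;-0.015 0.347 0.245 2.3 -34.9 -7.7 55;-0.015 0.347 0.245 2.3 -34.9 -7.7 55;-0.015 0.347 0.245 2.3 -34.9 -7.7 55;-0.015 0.347 0.245 2.3 -34.9 -7.7 55;-0.015 0.347 0.245 2.3 -34.9 -7.7 55;-0.015 0.347 0.245 2.3 -34.9 -7.7 55;-0.015 0.347 0.245 2.3 -34.9 -7.7 55;-0.015 0.347 0.245 2.3 -34.9 -7.7 55"
}}

```text
time_s: 23.9
ee_pos: [603.7, -358.9, 104.4]
ee_rot: [-179.9, 0.2, 3.2]
force: [-0.5, 0.5, 0.6]
gripper_width: 50.4
gripper_force: 0.0
```

Emit:
{"api": "send_rows", "payload": {
  "targets": "0 0 0 0 0 0 55;0 0 0 0 0 0 55;0 0 0 0 0 0 55"
}}

```text
time_s: 24.15
ee_pos: [604.9, -355.1, 110.4]
ee_rot: [179.9, -0.1, 3.4]
force: [-0.2, -0.0, 0.9]
gripper_width: 50.0
gripper_force: 0.0
```

Run:
```python
from h import *
go([606.4,-356.4,57],[180,0,3.4])
```

```text
shift m [0.0013 0.0013 0.0534] rot [ 0.09 -0.11  0.05] rows>= 1.3
```

Emit:
{"api": "send_rows", "payload": {
  "targets": "0.001 0.001 0.03 0 0 0 55;0.001 0.001 0.053 0 0 0 55;0.001 0.001 0.053 0 0 0 55;0.001 0.001 0.053 0 0 0 20;0.001 0.001 0.053 0 0 0 20;0.001 0.001 0.053 0 0 0 20;0.001 0.001 0.053 0 0 0 20;0.001 0.001 0.053 0 0 0 20;0.001 0.001 0.03 0 0 0 20;0.001 0.001 0 0 0 0 20;0.001 0.001 -0.04 0 0 0 20;0.001 0.001 -0.08 0 0 0 20"
}}

```text
time_s: 25.15
ee_pos: [604.8, -357.0, 189.4]
ee_rot: [-180.0, 0.1, 3.4]
force: [1.8, -0.5, -1.0]
gripper_width: 24.4
gripper_force: 19.8
```

Emit:
{"api": "send_rows", "payload": {
  "targets": "0 0 -0.04 0 0 0 20;0 0 -0.07 0 0 0 20;0 -0.01 -0.1 0 0 0 20;-0.01 -0.08 -0.13 -2.3 34.9 7.7 20;-0.02 -0.16 -0.13 -2.3 34.9 7.7 20;-0.022 -0.24 -0.12 -2.3 34.9 7.7 20;-0.022 -0.31 -0.1 -2.3 34.9 7.7 20;-0.022 -0.352 -0.084 -2.3 34.9 7.7 20;-0.022 -0.352 -0.084 -2.3 34.9 7.7 20;-0.022 -0.352 -0.084 -2.3 34.9 7.7 20;-0.022 -0.352 -0.084 -2.3 34.9 7.7 20;-0.022 -0.352 -0.084 -2.3 34.9 7.7 20"
}}

```text
time_s: 26.15
ee_pos: [560.7, -4.0, 271.8]
ee_rot: [-179.9, -34.9, -4.5]
force: [0.2, -0.6, -0.3]
gripper_width: 23.7
gripper_force: 19.8
```

Emit:
{"api": "send_rows", "payload": {
  "targets": "0 0 0 0 0 0 20;0 0 0 0 0 0 20;0 0 0 0 0 0 20"
}}

```text
time_s: 26.4
ee_pos: [563.0, -7.4, 272.8]
ee_rot: [-179.9, -35.0, -4.6]
force: [-0.2, -0.0, -0.8]
gripper_width: 24.0
gripper_force: 19.8
```

```bash
python3 st.py
python3 - <<'E'
from h import *
p,Rm=chute(30,33,nose=30); go(p,Rm=Rm)
E
```

```text
26.4 [563.   -7.4 272.8] [-179.92  -34.98   -4.58] [ -0.6  -0.4 113.1  -4.1  32.4  96.7]
shift m [-0.0479 -0.0007  0.0282] rot [-0.04  0.02 -0.07] rows>= 1.3
```

Emit:
{"api": "send_rows", "payload": {
  "targets": "-0.02 -0.001 0.012 0 0 0 20;-0.038 -0.001 0.024 0 0 0 20;-0.048 -0.001 0.028 0 0 0 20;-0.048 -0.001 0.028 0 0 0 20;-0.048 -0.001 0.028 0 0 0 20;-0.048 -0.001 0.028 0 0 0 33;-0.048 -0.001 0.028 0 0 0 34;-0.048 -0.001 0.028 0 0 0 35;-0.048 -0.001 0.028 0 0 0 35;-0.032 -0.001 0.008 0 0 0 35;-0.022 -0.001 -0.032 0 0 0 40;-0.022 -0.001 -0.072 0 0 0 55"
}}

```text
time_s: 27.4
ee_pos: [504.9, -1.5, 320.6]
ee_rot: [-179.9, -35.0, -4.6]
force: [0.4, 0.8, 1.1]
gripper_width: 40.6
gripper_force: 0.0
```

```bash
python3 st.py
python3 - <<'E'
from h import *
go([530,190,400],[180,0,0])
E
python3 chk.py
```

```text
27.4 [504.9  -1.5 320.6] [-179.89  -34.99   -4.6 ] [  0.3  -8.1 112.9  -4.2  40.4  97.3]
shift m [ 0.0534 -0.193  -0.0592] rot [  1.3  -34.97  -4.42] rows>= 5.0
blob area 1747 chute x 238.0 y -1.0 x range 67.0 382.0 y range -32.0 33.0 hue [19. 21. 21.]
```

Emit:
{"api": "send_rows", "payload": {
  "targets": "0.053 -0.193 -0.06 1.3 -35 -4.4 100;0.053 -0.193 -0.06 1.3 -35 -4.4 100;0.053 -0.193 -0.06 1.3 -35 -4.4 100;0.053 -0.193 -0.06 1.3 -35 -4.4 100;0.053 -0.193 -0.06 1.3 -35 -4.4 100;0.053 -0.193 -0.06 1.3 -35 -4.4 100;0.053 -0.193 -0.06 1.3 -35 -4.4 100;0.053 -0.193 -0.06 1.3 -35 -4.4 100;0.053 -0.193 -0.06 1.3 -35 -4.4 100"
}}

```text
time_s: 28.2
ee_pos: [527.6, 189.4, 398.0]
ee_rot: [179.9, 0.1, -0.0]
force: [-0.5, -0.1, 0.4]
gripper_width: 91.0
gripper_force: 0.0
```

```bash
python3 st.py
python3 - <<'E'
from h import *
f=grab('wrist','w7.png')
cv2.imwrite('pics/w7b.png',cv2.resize(f['image'],(800,600))[:450])
E
```

```text
28.2 [527.6 189.4 398. ] [ 1.7995e+02  9.0000e-02 -5.0000e-02] [ 18.6  14.1  69.8  -0.   96.2 108.6]
```

View pics/w7b.png

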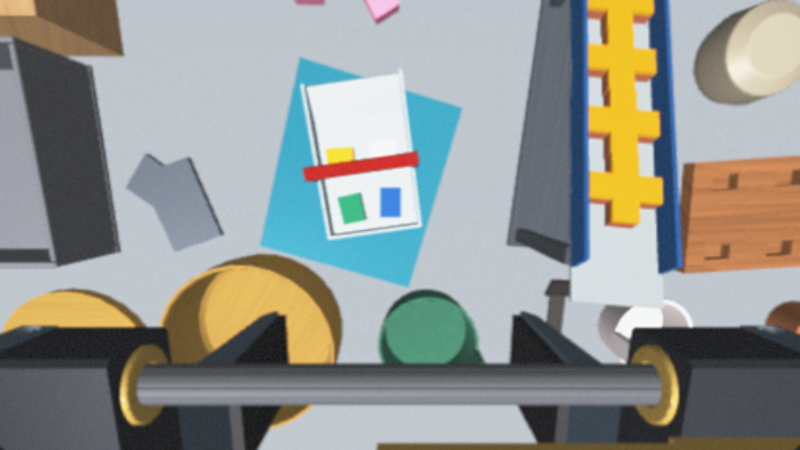

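```bash
cat > kin.py <<'E'
from h import *
from scipy.optimize import least_squares
D=[([-64.572,18.344,89.689,0,72.042,-1.146],[257.07,-513.94,213.31],[-179.92,0,26.574]),
([-29.31,17.0,68.13,-.04,94.87,60.6],[520.56,-279.38,380.8],[179.96,.02,.08]),
([-23.6,24.82,104.89,-.02,50.5,63.24],[510.3,-210.4,56.0],[-179.92,.2,3.17]),
([-3.38,1.26,83.81,-.06,94.88,83.27],[430.9,-14.2,407.1],[179.94,-.05,3.35]),
([-2.8,-6.25,127.21,-52.15,6.44,136.95],[552.8,-45.3,301],[167.91,-54.33,5.78]),
([-.61,-5.64,108.11,-8.89,57.9,95.84],[456.7,-37.3,301.8],[172.86,-20.08,-1.75]),
([-.54,-.38,113.44,-4.54,32.56,97.04],[559.5,-8.1,269],[179.77,-34.53,-4.44]),
([.9,-10.6,112.1,-4.9,43.2,97.9],[488.9,-.1,340.6],[179.74,-35.5,-4.37]),
([18.6,14.1,69.8,0,96.2,108.6],[527.6,189.4,398],[179.95,.09,-.05])]
ry=lambda a:R.from_euler('y',a,degrees=True).as_matrix(); rz=lambda a:R.from_euler('z',a,degrees=True).as_matrix()
def fk(q,k):
    a1,d1,L1,L2,e2,T=k
    A=rz(q[0]); B=A@ry(q[1]); C=B@ry(q[2]); E=C@rz(q[3])@ry(q[4]); F=E@rz(q[5]+90)
    p=A@[a1,0,d1]+B@[0,0,L1]+C@[e2,0,L2]+F@[0,0,T]
    return p,F
def err(k): return np.concatenate([fk(q,k)[0]-p for q,p,_ in D])
K=least_squares(err,[0,400,400,400,0,250]).x
if __name__=='__main__': 
    print(K.round(1),np.abs(err(K)).max()); print([np.degrees(R.from_matrix(fk(q,K)[1].T@rot(r)).magnitude()).round(2) for q,p,r in D])
lo=np.array([-177.97,-48.28,12.27,-77.06,2.81,-146.56])+1;hi=np.array([177.97,115.42,149.76,257.06,150.46,146.56])-1
def ik(p,Rm,q0):
    def g(q):
        P,F=fk(q,K); return np.r_[(P-p)/3,R.from_matrix(F.T@Rm).as_rotvec(degrees=True)]
    s=least_squares(g,np.clip(q0,lo,hi),bounds=(lo,hi)); return s.x.round(1),round(float(np.sqrt(2*s.cost)),2)
E
python3 kin.py
cat > tray.py <<'E'
from h import *
f=grab('wrist'); hsv=cv2.cvtColor(f['image'],cv2.COLOR_BGR2HSV); im=f['image']
m=(((hsv[...,0]<6)|(hsv[...,0]>174))&(hsv[...,1]>150)&(hsv[...,2]>100)).astype(np.uint8)
n,l,st,c=cv2.connectedComponentsWithStats(m); i=1+st[1:,4].argmax()
ys,xs=np.where(l==i); P=onz(f,np.c_[xs,ys],101)[:,:2].astype(np.float32)
(r,sz,an)=cv2.minAreaRect(P); b=cv2.boxPoints((r,sz,an)); e=[b[1]-b[0],b[2]-b[1]]; v=max(e,key=np.linalg.norm); v=v*np.sign(v[1])
print('handle',r,sz,'tray yaw',np.degrees(np.arctan2(-v[0],v[1])).round(2))
t=((hsv[...,0]>88)&(hsv[...,0]<100)&(hsv[...,1]>130)).astype(np.uint8)
n,l,st,c=cv2.connectedComponentsWithStats(t);
big=[k for k in range(1,n) if st[k,4]>300]; pts=np.vstack([np.argwhere(l==k)[:,::-1] for k in big]).astype(float)
print('mat',cv2.minAreaRect(onz(f,pts,3)[:,:2].astype(np.float32)))
E
python3 tray.py
```

```text
[  6.3 137.  578.7 413.4  19.8 324.4] 11.65833019205812
[np.float64(0.01), np.float64(0.01), np.float64(0.01), np.float64(0.01), np.float64(0.01), np.float64(0.01), np.float64(0.01), np.float64(0.06), np.float64(0.05)]
handle (612.0571899414062, 227.0137939453125) (12.054879188537598, 115.55648803710938) tray yaw 7.84
mat ((600.86181640625, 239.4796600341797), (196.75537109375, 226.89967346191406), 73.93949890136719)
```

Run:
```python
from h import *
for n,box in (('scene',(270,130,352,200)),('side',(195,262,295,355))):
    f=grab(n); hsv=cv2.cvtColor(f['image'],cv2.COLOR_BGR2HSV)
    m=((hsv[...,0]>=12)&(hsv[...,0]<=28)&(hsv[...,1]>120)&(hsv[...,2]>40)).astype(np.uint8)
    x0,y0,x1,y1=box; k=np.zeros_like(m);k[y0:y1,x0:x1]=1; m&=k
    ys,xs=np.where(m); L,Rr,T=xs.min(),xs.max(),ys.min()
    yl=ys[xs==L];yr=ys[xs==Rr]
    top=(xs[ys==T].mean(),T)
    print(n,'L',L,yl.min(),yl.max(),'R',Rr,yr.min(),yr.max(),'top',top)
    PL=onz(f,[(L,yl.min()+2)],105)[0];PR=onz(f,[(Rr,yr.min()+2)],105)[0];PT=onz(f,[top],105)[0]
    e=np.array(f['eye'])[:2]; u=(PT[:2]-e)/np.linalg.norm(PT[:2]-e)
    print(PL.round(),PR.round(),'w',np.linalg.norm(PL-PR).round(),'mid',((PL+PR)/2).round(),'from top',(PT[:2]-u*97).round())
```

```text
scene L 289 165 171 R 351 147 169 top (np.float64(316.0), np.int64(144))
[436. 232. 105.] [407. 493. 105.] w 263.0 mid [422. 362. 105.] from top [410. 343.]
side L 208 304 308 R 283 307 313 top (np.float64(213.0), np.int64(262))
[485. 425. 105.] [320. 322. 105.] w 194.0 mid [402. 373. 105.] from top [499. 372.]
```

Emit:
{"api": "send_rows", "payload": {
  "targets": "-0.18 -0.1 -0.03 0 0 0 100;-0.18 -0.1 -0.03 0 0 0 100;-0.18 -0.1 -0.03 0 0 0 100;-0.18 -0.1 -0.03 0 0 0 100;-0.18 -0.1 -0.03 0 0 0 100;-0.18 -0.1 -0.03 0 0 0 100;-0.18 -0.1 -0.03 0 0 0 100;-0.18 -0.1 -0.03 0 0 0 100"
}}

```text
time_s: 29.07
ee_pos: [348.2, 289.5, 429.0]
ee_rot: [-180.0, -0.0, -0.0]
force: [0.9, -0.5, 0.2]
gripper_width: 91.1
gripper_force: 0.0
```

```bash
python3 st.py
python3 - <<'E'
from h import *
f=grab('wrist','w8.png'); im=f['image']
P=proj(f,[[420,347,105],[405,146,60]]); print(P)
cv2.imwrite('pics/w8b.png',cv2.resize(im,(800,600))[:400])
E
python3 tray.py
```

```text
29.07 [348.2 289.5 429. ] [-1.7999e+02 -1.0000e-02 -3.0000e-02] [ 38.3   3.5  78.4   0.   98.1 128.3]
[[220.45386614 114.86394304]
 [331.30111702 123.43430525]]Traceback (most recent call last):
  File "tray.py", line 4, in <module>
    n,l,st,c=cv2.connectedComponentsWithStats(m); i=1+st[1:,4].argmax()
                                                      ~~~~~~~~~~~~~~~^^
ValueError: attempt to get argmax of an empty sequence
```

View pics/w8b.png

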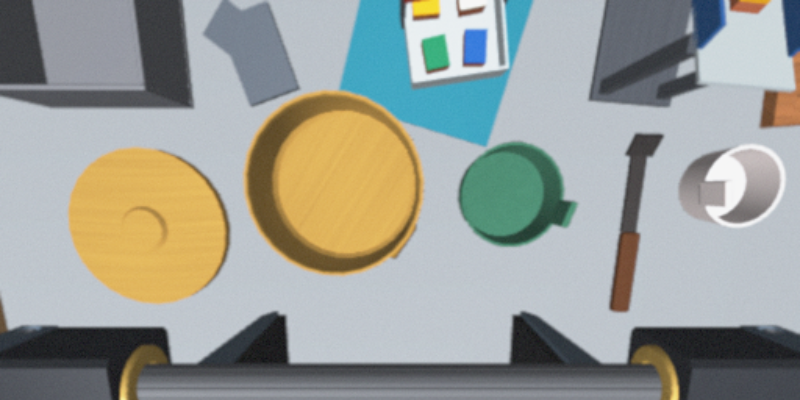

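Run:
```python
from h import *
f=grab('wrist'); o=lambda x,y,z: onz(f,[(x*.64,y*.64)],z)[0].round(1)
print('can',o(335,182,105),'L/R',o(246,182,105),o(424,182,105),o(335,91,105),o(335,273,105))
print('green rim',o(511.5,193.5,60),o(459,194,60),o(564,194,60),'ear top',o(570,212,100),'ear base',o(556,213,60))
print('white rim',o(745,185,56),o(706,185,56),o(784,185,56),'ear top',o(712,192,96))
```

```text
can [417.8 356.7 105. ] L/R [418.  453.3 105. ] [417.6 260.  105. ] [509.2 353.3 105. ] [317.1 360.4 105. ]
green rim [404.3 152.9  60. ] [403.9 215.5  60. ] [403.6  90.3  60. ] ear top [384.8  96.5 100. ] ear base [381.3  97.9  60. ]
white rim [ 413.2 -125.9   56. ] [413.4 -79.5  56. ] [ 413.  -172.1   56. ] ear top [406.  -60.3  96. ]
```

```bash
cat > pour.py <<'E'
from kin import *
CAN=np.array([417,354,105.])
def pour(psi,th,back=25,up=12):
    s=rz(psi)@[1,0,0]; lip=CAN-back*s+[0,0,up]
    A=rz(psi)@ry(th); h=lip-A@[98,0,-67]
    Rm=A@rz(-psi)@rot([180,0,psi+90]); return h+Rm@[0,0,12.],Rm
if __name__=='__main__':
    print('grasp',ik(np.array([612,227,78.]),rot([180,0,97.8]),[20,30,90,0,60,12]))
    for psi in range(-80,150,20):
        q=[40,10,90,0,80,np.clip(40-psi,-140,140)]; ok=[]
        for th in (0,15,30,45,55,65):
            q,e=ik(*pour(psi,th),q); ok.append(e)
        print(psi,q,ok)
E
python3 pour.py
```

```text
grasp (array([20.4, 31.4, 89.4, -0. , 59.2, 12.6]), 0.0)
-80 [  9.8  19.9 116.9  72.2  72.2  46. ] [0.0, 0.0, 0.0, 0.0, 0.0, 0.0]
-60 [ 11.6  27.  104.1  59.5  86.5  45.8] [0.0, 0.0, 0.0, 0.0, 0.0, 0.0]
-40 [ 15.6  33.6  91.4  49.4 100.2  43.4] [0.0, 0.0, 0.0, 0.0, 0.0, 0.0]
-20 [ 20.9  39.4  79.6  40.2 113.2  38.5] [0.0, 0.0, 0.0, 0.0, 0.0, 0.0]
0 [ 27.   44.2  69.7  30.  124.5  30.3] [0.0, 0.0, 0.0, 0.0, 0.0, 0.0]
20 [ 33.5  47.4  63.   16.8 132.8  17.4] [0.0, 0.0, 0.0, 0.0, 0.0, 0.0]
40 [ 40.2  48.6  60.5   0.3 135.9   0.3] [0.0, 0.0, 0.0, 0.0, 0.0, 0.0]
60 [ 46.9  47.5  62.8 -16.3 133.  -16.9] [0.0, 0.0, 0.0, 0.0, 0.0, 0.0]
80 [ 53.4  44.3  69.5 -29.6 124.8 -29.9] [0.0, 0.0, 0.0, 0.0, 0.0, 0.0]
100 [ 59.5  39.6  79.3 -39.9 113.6 -38.3] [0.0, 0.0, 0.0, 0.0, 0.0, 0.0]
120 [ 64.9  33.8  91.  -49.1 100.7 -43.3] [0.0, 0.0, 0.0, 0.0, 0.0, 0.0]
140 [ 69.   27.2 103.7 -59.1  86.9 -45.7] [0.0, 0.0, 0.0, 0.0, 0.0, 0.0]
```

```bash
cat > hs.py <<'E'
from h import *
def handle(F):
    hsv=cv2.cvtColor(F['image'],cv2.COLOR_BGR2HSV)
    m=(((hsv[...,0]<4)|(hsv[...,0]>175))&(hsv[...,1]>190)&(hsv[...,2]>90)).astype(np.uint8)
    m[:150]=0
    n,l,st,c=cv2.connectedComponentsWithStats(m); i=1+st[1:,4].argmax(); return c[i],st[i,4]
for n in ('scene','side'):
    F=grab(n); c,a=handle(F); print(n,c.round(1),a,'pred',proj(F,[[612,227,90]]).round(1),'xy',onz(F,[c],90).round(0))
E
python3 hs.py
python3 - <<'E'
from h import *
go([612,227,170],[180,0,97.84])
E
```

```text
scene [313.6 197.8] 105 pred [[313.8 199.6]] xy [[604. 231.  90.]]
side [217.8 242.6] 107 pred [[218.1 243.2]] xy [[614. 225.  90.]]
shift m [0.2636 0.0617 0.2577] rot [-7.000e-02  1.200e-01 -9.798e+01] rows>= 13.7
```

Emit:
{"api": "send_rows", "payload": {
  "targets": "0.264 0.062 0.05 0 0 -80 60;0.264 0.062 0.1 0 0 -80 60;0.264 0.062 0.15 0 0 -80 60;0.264 0.062 0.2 0 0 -80 60;0.264 0.062 0.2 0 0 -80 60;0.264 0.062 0.2 0 0 -80 60;0.264 0.062 0.2 0 0 -80 60;0.264 0.062 0.2 0 0 -80 60;0.264 0.062 0.2 0 0 -80 60;0.264 0.062 0.2 0 0 -80 60;0.264 0.062 0.2 0 0 -80 60;0.264 0.062 0.2 0 0 -80 60"
}}

```text
time_s: 30.32
ee_pos: [612.7, 226.8, 226.7]
ee_rot: [-179.8, 0.1, 80.1]
force: [1.1, 0.1, 0.3]
gripper_width: 54.7
gripper_force: 0.0
```

```bash
python3 st.py
python3 - <<'E'
from h import *
go([612,227,125],[180,0,97.84])
go([612,227,78],[180,0,97.84])
E
```

```text
30.32 [612.7 226.8 226.7] [-1.7981e+02  8.0000e-02  8.0120e+01] [19.3 25.2 77.   0.  77.9 29.2]
shift m [ 0.0002 -0.0004  0.1017] rot [ -0.2    0.05 -17.72] rows>= 2.5
shift m [ 0.0003 -0.0002  0.1487] rot [ -0.2    0.05 -17.72] rows>= 3.6
```

Emit:
{"api": "send_rows", "payload": {
  "targets": "0 0 0.04 0 0 -17.7 60;0 0 0.08 0 0 -17.7 60;0 0 0.1 0 0 -17.7 60;0 0 0.125 0 0 -17.7 60;0 0 0.14 0 0 -17.7 60;0 0 0.149 0 0 -17.7 60;0 0 0.149 0 0 -17.7 60;0 0 0.149 0 0 -17.7 10;0 0 0.149 0 0 -17.7 5;0 0 0.149 0 0 -17.7 5;0 0 0.149 0 0 -17.7 5;0 0 0.149 0 0 -17.7 5",
  "grip_force": 45
}}

```text
time_s: 31.32
ee_pos: [612.1, 228.2, 80.3]
ee_rot: [180.0, -0.0, 97.7]
force: [0.3, 0.4, 0.7]
gripper_width: 24.7
gripper_force: 0.0
```

Emit:
{"api": "send_rows", "payload": {
  "targets": "0 0 0 0 0 0 5;0 0 0 0 0 0 5;0 0 0 0 0 0 5"
}}

```text
time_s: 31.57
ee_pos: [612.4, 228.2, 80.0]
ee_rot: [180.0, -0.0, 97.7]
force: [2.4, -0.3, 1.6]
gripper_width: 13.7
gripper_force: 45.0
```

```bash
cat > pp.py <<'E'
from pour import *
from plan import rel
P=lambda th,up: pour(7.84,th,25,up)
s=env.state(); cur=(s['ee_pos'],rot(s['ee_rot']))
up=(np.array([612,227,310.]),rot([180,0,97.84])); m0=(np.array([500,300,330.]),rot([180,0,97.84]))
seq=[cur,up,P(30,80),P(40,25),P(50,12),P(58,12),P(66,12),P(30,80),up]
for a,b in zip(seq,seq[1:]): print(b[0].round(0),rel(a,b))
E
sed -i '/^T=rot/,$d' plan.py; python3 pp.py
```

```text
[612. 227. 310.] (array([-0.0011, -0.0004, -0.23  ]), array([ 0. , -0. , -0.2]))
[335. 343. 282.] (array([ 0.1524, -0.2582,  0.0284]), array([30.,  0.,  0.]))
[353. 345. 235.] (array([-0.    ,  0.0385,  0.0314]), array([10.,  0., -0.]))
[372. 348. 227.] (array([-0.    ,  0.0194, -0.0062]), array([10.,  0.,  0.]))
[387. 350. 229.] (array([ 0.    ,  0.0086, -0.0131]), array([8., 0., 0.]))
[403. 352. 229.] (array([-0.    ,  0.0086, -0.0131]), array([ 8.,  0., -0.]))
[335. 343. 282.] (array([ 0.    , -0.0757,  0.0404]), array([-36.,  -0.,   0.]))
[612. 227. 310.] (array([-0.1524,  0.2094, -0.1537]), array([-30.,  -0.,  -0.]))
```

```bash
sed -i 's/^seq=.*/seq=[up,P(10,90),P(20,60),P(30,30),P(40,14),P(48,12),P(56,12),P(64,12),P(20,60),P(0,110),up]/' pp.py; python3 pp.py
```

```text
[306. 339. 266.] (array([ 0.1524, -0.2878,  0.0438]), array([10.,  0.,  0.]))
[320. 341. 250.] (array([0.    , 0.0162, 0.0134]), array([10.,  0., -0.]))
[335. 343. 232.] (array([-0.    ,  0.0213,  0.012 ]), array([10.,  0.,  0.]))
[353. 345. 224.] (array([ 0.    ,  0.019 , -0.0023]), array([10.,  0., -0.]))
[368. 347. 227.] (array([ 0.    ,  0.0099, -0.0116]), array([ 8.,  0., -0.]))
[383. 349. 229.] (array([-0.    ,  0.0086, -0.0131]), array([8., 0., 0.]))
[399. 351. 229.] (array([ 0.    ,  0.0086, -0.0131]), array([ 8.,  0., -0.]))
[320. 341. 250.] (array([ 0.    , -0.0538,  0.0625]), array([-44.,  -0.,  -0.]))
[295. 337. 270.] (array([-0.    , -0.03  , -0.0101]), array([-20.,  -0.,   0.]))
[612. 227. 310.] (array([-0.1524,  0.2989, -0.04  ]), array([ 0.,  0., -0.]))
```

Emit:
{"api": "send_rows", "payload": {
  "targets": "0 0 -0.01 0 0 0 5;0 0 -0.03 0 0 0 5;0 0 -0.06 0 0 0 5;0 0 -0.09 0 0 0 5;0 0 -0.12 0 0 0 5;0 0 -0.15 0 0 0 5;0 0 -0.18 0 0 0 5;0 0 -0.205 0 0 0 5;0 0 -0.22 0 0 0 5;0 0 -0.23 0 0 0 5;0 0 -0.23 0 0 0 5;0 0 -0.23 0 0 0 5"
}}

```text
time_s: 32.57
ee_pos: [611.5, 227.9, 308.5]
ee_rot: [-179.8, 0.0, 97.7]
force: [0.5, 0.2, -5.1]
gripper_width: 13.8
gripper_force: 45.0
```

```bash
python3 st.py
```

```text
32.57 [611.5 227.9 308.5] [-1.7982e+02  1.0000e-02  9.7680e+01] [19.4 23.7 68.1  0.  88.4 11.7]
```

Emit:
{"api": "send_rows", "payload": {
  "targets": "0.005 -0.009 0 0 0 0 5;0.015 -0.029 0 0 0 0 5;0.03 -0.058 0 0 0 0 5;0.047 -0.089 0.005 0 0 0 5;0.065 -0.124 0.01 0 0 0 5;0.084 -0.158 0.016 1 0 0 5;0.102 -0.193 0.023 2 0 0 5;0.119 -0.225 0.03 4 0 0 5;0.134 -0.253 0.036 6 0 0 5;0.145 -0.274 0.041 8 0 0 5;0.151 -0.285 0.044 9.5 0 0 5;0.152 -0.288 0.044 10 0 0 5"
}}

```text
time_s: 33.57
ee_pos: [304.1, 340.1, 264.2]
ee_rot: [-169.7, 0.1, 97.8]
force: [-0.3, 0.2, -5.4]
gripper_width: 14.2
gripper_force: 45.0
```

Emit:
{"api": "send_rows", "payload": {
  "targets": "0 0.002 0.002 1 0 0 5;0 0.005 0.004 3 0 0 5;0 0.008 0.006 5 0 0 5;0 0.011 0.009 7 0 0 5;0 0.014 0.012 9 0 0 5;0 0.016 0.0135 10 0 0 5;0 0.016 0.0135 10 0 0 5;0 0.016 0.0135 10 0 0 5"
}}

```text
time_s: 34.23
ee_pos: [320.0, 341.8, 249.2]
ee_rot: [-159.9, 0.0, 97.6]
force: [-1.2, -0.8, -3.2]
gripper_width: 13.7
gripper_force: 45.0
```

```bash
sed -i 's/^seq=.*/seq=[cur,P(30,30),P(40,14),P(48,12),P(56,12),P(64,12)]/; s/^for a,b.*/for b in seq[1:]: print(b[0].round(0),rel(cur,b))/' pp.py; python3 st.py; python3 pp.py
```

```text
34.23 [320.  341.8 249.2] [-1.5988e+02  2.0000e-02  9.7630e+01] [38.3 16.7 89.9 10.1 91.  29.3]
[335. 343. 232.] (array([-0.0011,  0.0205,  0.0112]), array([ 9.9, -0.1, -0.2]))
[353. 345. 224.] (array([-0.001 ,  0.0396,  0.0122]), array([19.9, -0.1, -0.2]))
[368. 347. 227.] (array([-0.001 ,  0.0529,  0.0047]), array([27.9, -0.1, -0.2]))
[383. 349. 229.] (array([-0.0009,  0.0666, -0.0029]), array([35.9, -0.1, -0.2]))
[399. 351. 229.] (array([-0.0009,  0.0813, -0.0085]), array([43.9, -0.1, -0.2]))
```

Emit:
{"api": "send_rows", "payload": {
  "targets": "0 0.004 0.002 2 0 0 5;0 0.008 0.004 4 0 0 5;0 0.012 0.006 6 0 0 5;0 0.016 0.009 8 0 0 5;0 0.02 0.011 10 0 0 5;0 0.024 0.012 11.6 0 0 5;0 0.027 0.012 13.2 0 0 5;0 0.03 0.012 14.8 0 0 5;0 0.033 0.012 16.4 0 0 5;0 0.036 0.012 18 0 0 5;0 0.039 0.012 19.6 0 0 5;0 0.04 0.012 20 0 0 5"
}}

```text
time_s: 35.23
ee_pos: [353.5, 346.5, 223.7]
ee_rot: [-139.8, 0.0, 97.6]
force: [0.7, 0.1, -4.1]
gripper_width: 13.8
gripper_force: 45.0
```

Emit:
{"api": "send_rows", "payload": {
  "targets": "0 0.003 -0.003 2 0 0 5;0 0.005 -0.006 4 0 0 5;0 0.007 -0.009 6 0 0 5;0 0.01 -0.012 8 0 0 5;0 0.013 -0.015 10 0 0 5;0 0.015 -0.018 12 0 0 5;0 0.018 -0.021 14 0 0 5;0 0.02 -0.023 16 0 0 5;0 0.023 -0.026 18 0 0 5;0 0.026 -0.029 20 0 0 5;0 0.029 -0.031 22 0 0 5;0 0.032 -0.034 24 0 0 5"
}}

```text
time_s: 36.23
ee_pos: [398.9, 352.9, 230.4]
ee_rot: [-115.9, -0.0, 97.7]
force: [-0.1, -0.1, -2.3]
gripper_width: 13.9
gripper_force: 45.0
```

Emit:
{"api": "send_rows", "payload": {
  "targets": "0 0 0 0 0 0 5;0 0 0 0 0 0 5;0 0 0 0 0 0 5;0 0 0 0 0 0 5;0 0 0 0 0 0 5;0 0 0 0 0 0 5;0 0 0 0 0 0 5;0 0 0 0 0 0 5"
}}

```text
time_s: 36.9
ee_pos: [398.5, 352.7, 230.3]
ee_rot: [-116.0, -0.0, 97.7]
force: [0.9, -0.2, -2.5]
gripper_width: 13.8
gripper_force: 45.0
```

```bash
python3 st.py
python3 - <<'E'
from h import *
print(env.state()['force'])
g=grab('side','sd9.png'); f=grab('scene','sc9.png')
E
sed -i 's/^seq=.*/seq=[cur,P(30,60),P(0,110),up]/; s/^for b.*/for a,b in zip(seq,seq[1:]): print(b[0].round(0),rel(a,b))/' pp.py; python3 pp.py
```

```text
36.9 [398.5 352.7 230.3] [-1.1595e+02 -2.0000e-02  9.7680e+01] [ 28.6  45.5  66.1  24.1 128.2  24.9]
[ 0.92891724 -0.23159335 -2.53457017]
[335. 343. 262.] (array([-0.0014, -0.0562,  0.0437]), array([-34.1,  -0.1,  -0.1]))
[295. 337. 270.] (array([ 0.    , -0.0394,  0.0131]), array([-30.,  -0.,  -0.]))
[612. 227. 310.] (array([-0.1524,  0.2989, -0.04  ]), array([ 0.,  0., -0.]))
```

Emit:
{"api": "send_rows", "payload": {
  "targets": "0 -0.008 0.006 -5 0 0 5;0 -0.016 0.013 -10 0 0 5;0 -0.025 0.02 -15 0 0 5;0 -0.035 0.028 -20 0 0 5;0 -0.042 0.034 -25 0 0 5;0 -0.05 0.039 -30 0 0 5;0 -0.056 0.044 -34 0 0 5;0 -0.056 0.044 -34 0 0 5"
}}

```text
time_s: 37.67
ee_pos: [332.3, 343.8, 265.1]
ee_rot: [-150.2, -0.2, 97.8]
force: [-1.0, -0.0, -1.9]
gripper_width: 13.8
gripper_force: 45.0
```

Emit:
{"api": "send_rows", "payload": {
  "targets": "0 -0.007 0.002 -5 0 0 5;0 -0.014 0.005 -10 0 0 5;0 -0.02 0.007 -15 0 0 5;0 -0.027 0.009 -20 0 0 5;0 -0.034 0.011 -25 0 0 5;0 -0.039 0.013 -30 0 0 5;0 -0.039 0.013 -30 0 0 5;0 -0.039 0.013 -30 0 0 5"
}}

```text
time_s: 38.33
ee_pos: [294.0, 338.3, 269.3]
ee_rot: [-179.8, 0.0, 97.8]
force: [0.5, 0.9, -2.2]
gripper_width: 13.8
gripper_force: 45.0
```

```bash
python3 st.py
python3 - <<'E'
from h import *
go([590,242.7,310],[180,0,74])
E
```

```text
38.33 [294.  338.3 269.3] [-1.7975e+02  5.0000e-02  9.7760e+01] [47.5  4.9 99.   0.1 76.3 39.7]
shift m [-0.1348  0.2802 -0.0418] rot [-0.23  0.1  23.76] rows>= 7.5
```

Emit:
{"api": "send_rows", "payload": {
  "targets": "-0.005 0.01 -0.01 0 0 1 5;-0.015 0.03 -0.02 0 0 3 5;-0.03 0.06 -0.03 0 0 6 5;-0.05 0.1 -0.04 0 0 9 5;-0.067 0.14 -0.042 0 0 12 5;-0.085 0.175 -0.042 0 0 15 5;-0.1 0.21 -0.042 0 0 18 5;-0.115 0.24 -0.042 0 0 21 5;-0.127 0.265 -0.042 0 0 23 5;-0.135 0.28 -0.042 0 0 23.8 5;-0.135 0.28 -0.042 0 0 23.8 5;-0.135 0.28 -0.042 0 0 23.8 5"
}}

```text
time_s: 39.33
ee_pos: [592.3, 241.2, 308.4]
ee_rot: [-179.6, 0.2, 73.7]
force: [0.2, 0.1, -2.6]
gripper_width: 13.5
gripper_force: 45.0
```

Emit:
{"api": "send_rows", "payload": {
  "targets": "0 0 0.01 0 0 0 5;0 0 0.03 0 0 0 5;0 0 0.06 0 0 0 5;0 0 0.09 0 0 0 5;0 0 0.12 0 0 0 5;0 0 0.15 0 0 0 5;0 0 0.175 0 0 0 5;0 0 0.195 0 0 0 5;0 0 0.205 0 0 0 5;0 0 0.21 0 0 0 5;0 0 0.21 0 0 0 5;0 0 0.21 0 0 0 5"
}}

```text
time_s: 40.33
ee_pos: [591.0, 242.8, 102.2]
ee_rot: [180.0, -0.0, 73.9]
force: [-0.1, 0.4, -2.6]
gripper_width: 13.3
gripper_force: 45.0
```

```bash
python3 st.py
python3 - <<'E'
from h import *
go([590,242.7,79.5],[180,0,74])
E
```

```text
40.33 [591.  242.8 102.2] [ 1.800e+02 -5.000e-02  7.389e+01] [21.3 28.7 89.8  0.  61.4 37.4]
shift m [-0.0004 -0.001   0.0227] rot [ 0.   -0.05 -0.11] rows>= 0.5
```

Emit:
{"api": "send_rows", "payload": {
  "targets": "0 0 0.007 0 0 0 5;0 0 0.014 0 0 0 5;0 0 0.019 0 0 0 5;0 0 0.0225 0 0 0 5;0 0 0.0225 0 0 0 5;0 0 0.0225 0 0 0 5;0 0 0.0225 0 0 0 30;0 0 0.0225 0 0 0 50;0 0 0.0225 0 0 0 60;0 0 0.0225 0 0 0 60;0 0 0.0225 0 0 0 60;0 0 0.0225 0 0 0 60"
}}

```text
time_s: 41.33
ee_pos: [590.5, 242.4, 78.5]
ee_rot: [-179.9, 0.0, 73.9]
force: [0.4, 0.3, 0.5]
gripper_width: 50.7
gripper_force: 0.0
```

Emit:
{"api": "send_rows", "payload": {
  "targets": "0 0 -0.03 0 0 0 60;0 0 -0.07 0 0 0 60;0 0 -0.11 0 0 0 60;0 0 -0.15 0 0 0 60;0 0 -0.19 0 0 0 60;0 0 -0.23 0 0 0 60;0 0 -0.27 0 0 0 60;0 0 -0.3 0 0 0 60;0 0 -0.3 0 0 0 60"
}}

```text
time_s: 42.08
ee_pos: [592.6, 243.0, 386.6]
ee_rot: [179.4, -0.5, 73.9]
force: [-0.7, -0.4, 0.5]
gripper_width: 54.8
gripper_force: 0.0
```

```bash
python3 st.py; python3 hs.py
python3 - <<'E'
from h import *
go([350,100,430],[180,0,0])
E
```

```text
42.08 [592.6 243.  386.6] [179.43  -0.48  73.88] [21.3 21.8 60.3  0.  97.2 37.4]
scene [314.7 192.5] 101 pred [[313.8 199.6]] xy [[580. 248.  90.]]
side [221.1 248.8] 131 pred [[218.1 243.2]] xy [[590. 240.  90.]]
shift m [-0.2038 -0.1921 -0.0507] rot [ 0.   -0.11 73.87] rows>= 10.3
```

Emit:
{"api": "send_rows", "payload": {
  "targets": "-0.204 -0.192 -0.05 0 0 74 50;-0.204 -0.192 -0.05 0 0 74 50;-0.204 -0.192 -0.05 0 0 74 50;-0.204 -0.192 -0.05 0 0 74 50;-0.204 -0.192 -0.05 0 0 74 50;-0.204 -0.192 -0.05 0 0 74 50;-0.204 -0.192 -0.05 0 0 74 50;-0.204 -0.192 -0.05 0 0 74 50;-0.204 -0.192 -0.05 0 0 74 50;-0.204 -0.192 -0.05 0 0 74 50;-0.204 -0.192 -0.05 0 0 74 50;-0.204 -0.192 -0.05 0 0 74 50"
}}

```text
time_s: 43.18
ee_pos: [349.2, 99.5, 427.1]
ee_rot: [179.9, 0.3, -0.2]
force: [0.2, 0.2, 0.3]
gripper_width: 45.6
gripper_force: 0.0
```

```bash
python3 st.py
python3 - <<'E'
from h import *
f=grab('wrist','w10.png'); im=f['image']; hsv=cv2.cvtColor(im,cv2.COLOR_BGR2HSV)
# coloured chunks: list blobs of saturated blue/green/yellow/white & where they fall
p=proj(f,[[417,354,30],[404,150,60],[413,-126,56]]); print(p.round(0).tolist())
for nm,mm in (('blue',(hsv[...,0]>100)&(hsv[...,0]<125)&(hsv[...,1]>150)&(hsv[...,2]>120)),('green',(hsv[...,0]>65)&(hsv[...,0]<88)&(hsv[...,1]>90)),('yellow',(hsv[...,0]>22)&(hsv[...,0]<33)&(hsv[...,1]>190)&(hsv[...,2]>190)),('white',(hsv[...,1]<25)&(hsv[...,2]>228))):
    mm=mm.astype(np.uint8); mm[210:]=0
    n,l,st,c=cv2.connectedComponentsWithStats(mm)
    for i in range(1,n):
        if st[i,4]>25: print(nm,st[i].tolist(),c[i].round(0),onz(f,[c[i]],30)[0][:2].round(0))
E
```

```text
43.18 [349.2  99.5 427.1] [ 1.7995e+02  2.8000e-01 -1.6000e-01] [ 14.1  -5.   87.    0.   98.3 104.2]
[[124.0, 117.0], [227.0, 124.0], [375.0, 118.0]]
blue [302, 0, 6, 30, 74] [305.  13.] [596.   8.]
blue [360, 0, 9, 35, 93] [366.  17.] [ 589. -102.]
green [194, 91, 66, 66, 3300] [226. 124.] [403. 154.]
white [173, 0, 37, 16, 246] [196.   4.] [611. 202.]
white [135, 9, 68, 60, 2454] [173.  38.] [556. 247.]
white [349, 44, 9, 11, 33] [353.  50.] [535. -84.]
white [350, 92, 51, 53, 1347] [371. 117.] [ 415. -128.]
white [124, 103, 15, 5, 46] [131. 105.] [439. 337.]
```

Run:
```python
from h import *
im=cv2.imread('pics/w10.png'); hsv=cv2.cvtColor(im,cv2.COLOR_BGR2HSV)
sub=hsv[75:165,70:185]
brass=(sub[...,0]>=14)&(sub[...,0]<=24)&(sub[...,1]>90)
for r in range(0,90,3):
    print(''.join('.' if brass[r,c] else ('w' if sub[r,c,1]<60 else 'b' if 95<sub[r,c,0]<130 else 'g' if 40<sub[r,c,0]<=95 else 'y' if 24<sub[r,c,0]<=40 else 'r') for c in range(0,115,2)))
```

```text
.....................................wwwwwwbbbbbbbbbbbbbbb
....................rrrrr...............wwwwwwwwbbbbbbbbbb
..................rrrrrrrr.....rrrr......rwwwwwwwwwwwbbbbb
................rrrrrrrrrrr..rrrrrrr.......wwwwwwwwwwwwwww
................rrrrrrrrrrrr..rrrrrrr.......rwwwwwwwwwwwww
.................rrrrrrrrrrr...rrrrrrr........wwwwwwwwwwww
..................rrrrrrr......rrrrrrrr........wwwwwwwwwww
...................rrrr.........rrrrrrrr........wwwwwwwwww
.................................rrrr...........rwwwwwwwww
.................................rr..............wwwwwwwww
...........................wwwwwwwwrww............wwwwwwww
............................rrrrrrrrrr............rwwwwwww
................yyyy........rrrrrrrrrr.............wwwwwww
............y......rrrrr....rrrrrrrrrrr............wwwwwww
.............rrrrrrrrrrr.....rrrrrrr...............rwwwwww
.............rrrrrrrrrrr...........................rwwwwww
...................................................rwwwwww
...................................................rwwwwww
...................................................wwwwwww
...................................................wwwwwww
...................................................wwwwwww
..................................................wwwwwwww
.................................................rwwwwwwww
.................................................wwwwwwwww
................................................rwwwwwwwww
................................................wwwwwwwwww
...............................................wwwwwwwwwww
..............................................wwwwwwwwwwww
.............................................wwwwwwwwwwwww
............................................wwwwwwwwwwwwww
```

Emit:
{"api": "send_rows", "payload": {
  "targets": "-0.005 0.3 0.03 0 0 0 40;-0.005 0.3 0.03 0 0 0 40;-0.005 0.3 0.03 0 0 0 40;-0.005 0.3 0.03 0 0 0 40;-0.005 0.3 0.03 0 0 0 40;-0.005 0.3 0.03 0 0 0 40;-0.005 0.3 0.03 0 0 0 40;-0.005 0.3 0.03 0 0 0 40;-0.005 0.3 0.03 0 0 0 40;-0.005 0.3 0.03 0 0 0 40"
}}

```text
time_s: 44.07
ee_pos: [344.0, -200.0, 398.0]
ee_rot: [-179.9, 0.2, -0.2]
force: [-0.3, 0.5, 0.4]
gripper_width: 36.5
gripper_force: 0.0
```

```bash
python3 st.py
python3 - <<'E'
from h import *
f=grab('wrist','w11.png'); im=f['image']; hsv=cv2.cvtColor(im,cv2.COLOR_BGR2HSV)
p=proj(f,[[414,-126,56],[423,-326,52]]); print(p.round(0).tolist())
for c,w,nm in ((p[0],44,'white'),(p[1],40,'copper')):
    x0,y0=int(c[0])-w,max(0,int(c[1])-w); s=hsv[y0:y0+2*w,x0:x0+2*w]
    if nm=='white': ch=lambda h: '#' if h[2]>225 and h[1]<30 else ('+' if h[1]<18 else '.')
    else: ch=lambda h: '#' if h[1]>110 and h[2]>150 else ('+' if h[1]>110 else '.')
    print(nm,'origin',x0,y0,'step2')
    for r in range(0,2*w,2): print('%3d '%(y0+r)+''.join(ch(s[r,k]) for k in range(0,s.shape[1],2)))
E
```

```text
44.07 [ 344. -200.  398.] [-1.7988e+02  1.7000e-01 -1.6000e-01] [-31.8  -1.8  88.1   0.   93.9  58.3]
[[213.0, 116.0], [326.0, 110.0]]
white origin 168 71 step2
 71 .++++..++.+++++.++.+..++++.+.++++.++........
 73 ++..+.+.+++.+..+++++.++..+.+++++++.+........
 75 ....++..+.++.+...++.+......+++++.+.+........
 77 +.+.+++...++..+.+.+.++.++.......+...+..+++++
 79 .+...+...++.++++++..+++++...+.+++..++++..+.+
 81 +.++...+...+.++..+..+.+++...+.++.++++......+
 83 ++.++.+.++...+.+.++.......+.+..+...+.++++++.
 85 +.+..+..+++++.++.+..+++++++..++++.++.++.++..
 87 ++.+++++.+..+..++.++.++.+.+...+.+.++.++.+.++
 89 +.++.+....++....++#######++++...+++++++.+..+
 91 +.++++.++..++++#####++++#####.++++...+++...+
 93 ++..+++.++++.+###++++++++++###+....++..++.+.
 95 +++.+....++.+##++++++++##++++##++.+.+++.+.+.
 97 +......+++++##+.++++#########+##+...+..+++++
 99 +...+..+.++##+++++###############+....+....+
101 +++..+++..##+++++#################++..+.++.+
103 +.++.+++++##++++##################++...++..+
105 ++++.+++.##++++####################..++...+.
107 .+.+...++##++++####################+.+++.+.+
109 ++.+
[... 2343 characters left out ...]
############++++#........
119 ............+##############++++#........
121 .............##############++++#........
123 .............#############++++##........
125 .............############+++++#.........
127 ..............##########+++++#..........
129 ...............########+++++#...........
131 .................++++++++++#............
133 .................++#####+##.............
135 ...................########.............
137 .......................####.............
139 ........................................
141 ........................................
143 ........................................
145 ........................................
147 ........................................
```

Run:
```python
from h import *
f=grab('wrist'); o=lambda x,y,z: onz(f,[(x,y)],z)[0].round(1)
def rep(n,c,zc,ear,ends,ze):
    C=o(*c,zc);E=o(*ear,ze);a=np.degrees(np.arctan2(*(E-C)[1::-1])); e0,e1=o(*ends[0],ze),o(*ends[1],ze)
    print(n,'rim c',C,'ear',E,'dist',np.linalg.norm((E-C)[:2]).round(1),'ear ang',a.round(1),'ear line',np.degrees(np.arctan2(*(e1-e0)[1::-1])).round(1),np.linalg.norm(e1-e0).round(1))
rep('white',(213,116.5),56,(181.3,121.3),((179.5,112.5),(183,130)),96)
rep('copper',(329.5,114.5),52,(330.5,135),((321,133.5),(339,137)),92)
print(o(186,116,56),o(240,116,56),o(213,89.5,56),o(213,143.5,56))
```

```text
white rim c [ 412.7 -125.9   56. ] ear [405.  -79.8  96. ] dist 46.7 ear ang 99.5 ear line -171.8 28.1
copper rim c [ 416.  -332.2   52. ] ear [ 382.5 -325.8   92. ] dist 34.1 ear ang 169.2 ear line -100.8 30.9
[413.6 -78.4  56. ] [ 413.6 -173.6   56. ] [ 457.9 -127.6   56. ] [ 365.5 -124.2   56. ]
```

Run:
```python
from h import *
go([406,-80,130],[180,0,9])
go([406,-80,68],[180,0,9])
```

```text
shift m [ 0.0621 -0.1188  0.2689] rot [-0.06  0.08 -9.01] rows>= 7.2
shift m [ 0.0622 -0.1187  0.3309] rot [-0.06  0.08 -9.01] rows>= 8.6
```

Emit:
{"api": "send_rows", "payload": {
  "targets": "0.062 -0.119 0.1 0 0 -9 40;0.062 -0.119 0.15 0 0 -9 40;0.062 -0.119 0.2 0 0 -9 40;0.062 -0.119 0.23 0 0 -9 40;0.062 -0.119 0.25 0 0 -9 40;0.062 -0.119 0.27 0 0 -9 40;0.062 -0.119 0.27 0 0 -9 40;0.062 -0.119 0.27 0 0 -9 40;0.062 -0.119 0.29 0 0 -9 40;0.062 -0.119 0.315 0 0 -9 40;0.062 -0.119 0.33 0 0 -9 40;0.062 -0.119 0.33 0 0 -9 40"
}}

```text
time_s: 45.17
ee_pos: [403.7, -79.2, 66.8]
ee_rot: [-179.8, 0.4, 9.1]
force: [-0.7, -0.7, 0.0]
gripper_width: 36.3
gripper_force: 0.0
```

Emit:
{"api": "send_rows", "payload": {
  "targets": "0 0 0 0 0 0 0;0 0 0 0 0 0 0;0 0 0 0 0 0 0;0 0 0 0 0 0 0;0 0 0 0 0 0 0;0 0 0 0 0 0 0",
  "grip_force": 25
}}

```text
time_s: 45.67
ee_pos: [406.7, -81.4, 69.8]
ee_rot: [180.0, -0.0, 8.9]
force: [-0.5, 0.4, 8.0]
gripper_width: 8.0
gripper_force: 25.0
```

Emit:
{"api": "send_rows", "payload": {
  "targets": "0 0 -0.01 0 0 0 0;0 0 -0.03 0 0 0 0;0 0 -0.06 0 0 0 0;0 0 -0.1 0 0 0 0;0 0 -0.14 0 0 0 0;0 0 -0.18 0 0 0 0;0 0 -0.22 0 0 0 0;-0.005 -0.03 -0.25 0 0 0 0;-0.015 -0.07 -0.26 0 0 0 0;-0.025 -0.11 -0.26 0 0 0 0;-0.0275 -0.146 -0.26 0 0 0 0;-0.0275 -0.146 -0.26 0 0 0 0"
}}

```text
time_s: 46.67
ee_pos: [354.3, 63.7, 329.3]
ee_rot: [-179.7, 0.0, 9.3]
force: [0.4, -0.8, -1.5]
gripper_width: 7.3
gripper_force: 25.0
```

Emit:
{"api": "send_rows", "payload": {
  "targets": "0 0 0 0 0 0 0;0 0 0 0 0 0 0;0 0 0 0 0 0 0"
}}

```text
time_s: 46.92
ee_pos: [356.8, 57.6, 328.7]
ee_rot: [180.0, 0.1, 8.8]
force: [-0.6, 0.1, -1.8]
gripper_width: 7.9
gripper_force: 25.0
```

```bash
cat > green.py <<'E'
from h import *
f=grab('wrist'); hsv=cv2.cvtColor(f['image'],cv2.COLOR_BGR2HSV)
m=((hsv[...,0]>65)&(hsv[...,0]<88)&(hsv[...,1]>80)).astype(np.uint8); m[212:]=0
n,l,st,c=cv2.connectedComponentsWithStats(m); i=1+st[1:,4].argmax(); print(st[i].tolist())
h=cv2.convexHull(np.argwhere(l==i)[:,::-1].astype(np.int32))[:,0]
P=onz(f,h,60)[:,:2]; print('x',P[:,0].min().round(1),P[:,0].max().round(1),'y',P[:,1].min().round(1),P[:,1].max().round(1))
# circle through hull points away from the ear side (ear angle -111)
c0=np.array([404,151.]); 
for _ in range(5):
    a=np.degrees(np.arctan2(P[:,1]-c0[1],P[:,0]-c0[0])); k=(np.abs((a+111+180)%360-180)>55)
    A=np.c_[2*P[k],np.ones(k.sum())]; s=np.linalg.lstsq(A,(P[k]**2).sum(1),rcond=None)[0]; c0=s[:2]
print('centre',c0.round(1),'r',np.sqrt(s[2]+c0@c0).round(1))
E
python3 st.py; python3 green.py
```

```text
46.92 [356.8  57.6 328.7] [1.7998e+02 1.1000e-01 8.7800e+00] [  7.4  -4.9 100.5  -0.   84.5  88.6]
[158, 80, 79, 82, 5120]
x 342.1 462.4 y 91.3 211.9
centre [402.3 151.9] r 60.2
```

Run:
```python
from h import *
go([396.7,196.6,230],[180,0,9]); go([396.7,196.6,74],[180,0,9])
```

```text
shift m [ 0.0606 -0.1315  0.0985] rot [ 0.01  0.11 -0.26] rows>= 4.2
shift m [ 0.061  -0.1315  0.2545] rot [ 0.01  0.11 -0.26] rows>= 7.0
```

Emit:
{"api": "send_rows", "payload": {
  "targets": "0.01 -0.02 0 0 0 0 0;0.025 -0.055 0.02 0 0 0 0;0.042 -0.09 0.05 0 0 0 0;0.055 -0.12 0.08 0 0 0 0;0.061 -0.1315 0.098 0 0 0 0;0.061 -0.1315 0.098 0 0 0 0;0.061 -0.1315 0.098 0 0 0 0;0.061 -0.1315 0.11 0 0 0 0;0.061 -0.1315 0.13 0 0 0 0;0.061 -0.1315 0.15 0 0 0 0;0.061 -0.1315 0.17 0 0 0 0;0.061 -0.1315 0.18 0 0 0 0"
}}

```text
time_s: 47.97
ee_pos: [396.5, 196.0, 148.2]
ee_rot: [180.0, 0.1, 8.7]
force: [-0.4, -0.3, -2.2]
gripper_width: 7.8
gripper_force: 25.0
```

```bash
python3 st.py
python3 - <<'E'
from h import *
go([396.7,196.6,74.5],[180,0,9])
E
```

```text
47.97 [396.5 196.  148.2] [1.7997e+02 1.2000e-01 8.7100e+00] [ 24.8   9.8 111.8   0.   58.6 106.1]
shift m [ 0.0004 -0.0006  0.0737] rot [ 0.03  0.12 -0.29] rows>= 1.8
```

Emit:
{"api": "send_rows", "payload": {
  "targets": "0 0 0.015 0 0 0 0;0 0 0.03 0 0 0 0;0 0 0.042 0 0 0 0;0 0 0.054 0 0 0 0;0 0 0.062 0 0 0 0;0 0 0.068 0 0 0 0;0 0 0.072 0 0 0 0;0 0 0.0735 0 0 0 0;0 0 0.0735 0 0 0 0;0 0 0.0735 0 0 0 0"
}}

```text
time_s: 48.8
ee_pos: [396.8, 198.0, 75.8]
ee_rot: [-180.0, 0.0, 8.9]
force: [0.1, 0.1, -1.3]
gripper_width: 8.2
gripper_force: 25.0
```

Emit:
{"api": "send_rows", "payload": {
  "targets": "0 0 0 0 0 0 15;0 0 0 0 0 0 25;0 0 0 0 0 0 30;0 0 0 0 0 0 30;0 0 0 0 0 0 30;0 0 -0.02 0 0 0 30;0 0 -0.06 0 0 0 30;0 0 -0.1 0 0 0 30;0 0 -0.14 0 0 0 30;0 0 -0.18 0 0 0 30;0 0 -0.22 0 0 0 30;0 0 -0.22 0 0 0 30"
}}

```text
time_s: 49.8
ee_pos: [400.0, 199.6, 303.5]
ee_rot: [-179.7, -0.8, 8.9]
force: [1.9, -0.3, 0.8]
gripper_width: 27.3
gripper_force: 0.0
```

```bash
python3 st.py
python3 - <<'E'
from h import *
go([383,-326,200],[180,0,79])
E
```

```text
49.8 [400.  199.6 303.5] [-179.73   -0.83    8.88] [ 25.    3.3  95.9   0.   79.9 106.1]
shift m [-0.0994  0.5171  0.0996] rot [  0.27  -0.89 -70.12] rows>= 12.9
```

Emit:
{"api": "send_rows", "payload": {
  "targets": "-0.09 0.5 0.05 0 0 -68 30;-0.09 0.5 0.05 0 0 -68 30;-0.09 0.5 0.05 0 0 -68 30;-0.09 0.5 0.05 0 0 -68 30;-0.09 0.5 0.05 0 0 -68 35;-0.09 0.5 0.05 0 0 -68 35;-0.09 0.5 0.05 0 0 -68 40;-0.09 0.5 0.05 0 0 -68 40;-0.09 0.5 0.05 0 0 -68 40;-0.09 0.5 0.05 0 0 -68 40;-0.09 0.5 0.05 0 0 -68 40;-0.09 0.5 0.05 0 0 -68 40"
}}

```text
time_s: 50.8
ee_pos: [387.7, -218.9, 254.3]
ee_rot: [-180.0, -0.0, 77.2]
force: [1.2, 0.6, 0.0]
gripper_width: 36.7
gripper_force: 0.0
```

Emit:
{"api": "send_rows", "payload": {
  "targets": "0 0 0 0 0 0 40;0 0 0 0 0 0 40;0 0 0 0 0 0 40"
}}

```text
time_s: 51.05
ee_pos: [387.9, -217.4, 254.2]
ee_rot: [-179.9, -0.0, 76.8]
force: [0.2, 0.2, 0.1]
gripper_width: 36.2
gripper_force: 0.0
```

```bash
python3 st.py; python3 green.py
python3 - <<'E'
from h import *
go([384,-326,110],[180,0,79]); go([384,-326,64],[180,0,79])
E
```

```text
51.05 [ 387.9 -217.4  254.2] [-1.7988e+02 -3.0000e-02  7.6800e+01] [-30.8   5.  101.1  -0.   74.  -17.6]
shift m [-0.1072  0.021   0.1443] rot [-0.09 -0.02 -2.11] rows>= 4.3
shift m [-0.1072  0.0211  0.1903] rot [-0.09 -0.02 -2.11] rows>= 5.3Traceback (most recent call last):
  File "green.py", line 4, in <module>
    n,l,st,c=cv2.connectedComponentsWithStats(m); i=1+st[1:,4].argmax(); print(st[i].tolist())
                                                      ~~~~~~~~~~~~~~~^^
ValueError: attempt to get argmax of an empty sequence
```

Emit:
{"api": "send_rows", "payload": {
  "targets": "-0.04 0.008 0.03 0 0 -2 40;-0.08 0.016 0.05 0 0 -2 40;-0.107 0.021 0.08 0 0 -2 40;-0.107 0.021 0.11 0 0 -2 40;-0.107 0.021 0.12 0 0 -2 40;-0.107 0.021 0.12 0 0 -2 40;-0.107 0.021 0.14 0 0 -2 40;-0.107 0.021 0.16 0 0 -2 40;-0.107 0.021 0.18 0 0 -2 40;-0.107 0.021 0.19 0 0 -2 40;-0.107 0.021 0.19 0 0 -2 40;-0.107 0.021 0.19 0 0 -2 40"
}}

```text
time_s: 52.1
ee_pos: [385.1, -326.4, 65.9]
ee_rot: [180.0, 0.1, 79.0]
force: [-0.5, -0.2, -1.0]
gripper_width: 36.6
gripper_force: 0.0
```

Emit:
{"api": "send_rows", "payload": {
  "targets": "0 0 0 0 0 0 0;0 0 0 0 0 0 0;0 0 0 0 0 0 0;0 0 0 0 0 0 0;0 0 0 0 0 0 0;0 0 0 0 0 0 0;0 0 0 0 0 0 0"
}}

```text
time_s: 52.68
ee_pos: [384.1, -327.0, 65.0]
ee_rot: [-179.9, 0.0, 78.9]
force: [-1.1, 1.2, 5.5]
gripper_width: 7.7
gripper_force: 25.0
```

```bash
python3 st.py
```

```text
52.68 [ 384.1 -327.    65. ] [-1.7995e+02  3.0000e-02  7.8870e+01] [-4.170e+01  2.050e+01  1.107e+02 -1.000e-01  4.880e+01 -3.050e+01]
```

Emit:
{"api": "send_rows", "payload": {
  "targets": "0 0 -0.01 0 0 0 0;0 0 -0.03 0 0 0 0;0 0 -0.06 0 0 0 0;0 0 -0.1 0 0 0 0;0 0 -0.14 0 0 0 0;0 0 -0.18 0 0 0 0;0.01 -0.002 -0.22 0 0 0 0;0.04 -0.007 -0.25 0 0 0 0;0.07 -0.013 -0.26 0 0 0 0;0.105 -0.019 -0.26 0 0 0 0;0.14 -0.025 -0.26 0 0 0 0;0.175 -0.032 -0.26 0 0 0 0"
}}

```text
time_s: 53.68
ee_pos: [386.3, -147.4, 325.1]
ee_rot: [-180.0, 0.0, 78.8]
force: [1.1, 0.7, -1.1]
gripper_width: 7.9
gripper_force: 25.0
```

Emit:
{"api": "send_rows", "payload": {
  "targets": "0.035 -0.006 0 0 0 0 0;0.07 -0.013 0 0 0 0 0;0.105 -0.019 0 0 0 0 0;0.14 -0.025 0 0 0 0 0;0.17 -0.031 0 0 0 0 0;0.195 -0.035 0 0 0 0 0;0.205 -0.037 0 0 0 0 0;0.205 -0.037 0 0 0 0 0;0.205 -0.037 0 0 0 0 0"
}}

```text
time_s: 54.43
ee_pos: [389.7, 59.6, 324.6]
ee_rot: [-179.9, 0.0, 79.0]
force: [-0.2, -1.1, -1.0]
gripper_width: 8.0
gripper_force: 25.0
```

```bash
python3 st.py
python3 - <<'E'
from h import *
f=grab('wrist','w12.png'); hsv=cv2.cvtColor(f['image'],cv2.COLOR_BGR2HSV)
p=proj(f,[[403.8,153.6,60]])[0]; print(p)
w=60; x0,y0=max(0,int(p[0])-w),max(0,int(p[1])-w); s=hsv[y0:y0+2*w,x0:x0+2*w]
ch=lambda h: 'G' if 65<h[0]<88 and h[1]>80 else 'w' if h[1]<50 and h[2]>215 else 'c' if h[1]>110 and h[0]<12 else '.'
for r in range(0,s.shape[0],3): print('%3d '%(y0+r)+''.join(ch(s[r,k]) for k in range(0,s.shape[1],2)))
print(x0)
E
```

```text
54.43 [389.7  59.6 324.6] [-1.7992e+02  4.0000e-02  7.8970e+01] [ 7.  -1.7 98.1 -0.  83.7 18.1]
[252.94254408  97.4764783 ]
 37 ............................................................
 40 ............................................................
 43 ............................................................
 46 ............................................................
 49 ............................................................
 52 ............................................................
 55 ..........................GGGGGGGG..........................
 58 ......................GG..www.GGGGGGGGG.....................
 61 ...................GG.wwwwwwww.GGGGGGGGGGG..................
 64 .................G.wwwwwwww.........GGGGGGG.................
 67 ................GG.wwww........wwwwww..GGGGGG...............
 70 ...............GGGG..................ww..GGGGG..............
 73 .............GGGGG.w...................ww.GGGGGG............
 76 .............GGGG.ww.......wwwwwww.......ww.GGGGG...........
 79 ............GGGG.ww.....wwwwwwwwwwwww.....ww.GGGG...........
 
[... 927 characters left out ...]
.GGGG.ww....wwwwwwwww...wwwGGGGG..............
127 ................GGGGG.www..........wwww.GGGGG...............
130 .................GGGGGGG.wwwwwwwwwww.GGGGGGG................
133 ...................GGGGGGGGGGGGGGGGGGGGGGG..................
136 ......................GGGGGGGGGGGGGGGGG.....................
139 ......................GGGGGGGGGGGGG.........................
142 .........................GGGGGGG............................
145 ............................................................
148 ............................................................
151 ............................................................
154 ............................................................
192
```

Run:
```python
from h import *
go([372.4,159.5,230],[180,0,79]); go([372.4,159.5,150],[180,0,79])
```

```text
shift m [ 0.0953 -0.0363  0.0946] rot [-0.08  0.05 -0.11] rows>= 3.3
shift m [ 0.0954 -0.0362  0.1746] rot [-0.08  0.05 -0.11] rows>= 4.8
```

Emit:
{"api": "send_rows", "payload": {
  "targets": "0.015 -0.005 0.02 0 0 0 0;0.04 -0.015 0.04 0 0 0 0;0.07 -0.027 0.06 0 0 0 0;0.09 -0.034 0.08 0 0 0 0;0.095 -0.036 0.094 0 0 0 0;0.095 -0.036 0.094 0 0 0 0;0.095 -0.036 0.1 0 0 0 0;0.095 -0.036 0.12 0 0 0 0;0.095 -0.036 0.14 0 0 0 0;0.095 -0.036 0.16 0 0 0 0;0.095 -0.036 0.174 0 0 0 0;0.095 -0.036 0.174 0 0 0 0"
}}

```text
time_s: 55.48
ee_pos: [372.0, 157.8, 149.1]
ee_rot: [-179.8, 0.2, 78.8]
force: [0.5, 0.0, -0.5]
gripper_width: 7.7
gripper_force: 25.0
```

```bash
python3 st.py
python3 - <<'E'
from h import *
go([372.4,159.5,73.5],[180,0,79])
E
```

```text
55.48 [372.  157.8 149.1] [-1.7975e+02  1.6000e-01  7.8750e+01] [ 21.3   6.4 115.8   0.   58.1  32.6]
shift m [0.002  0.0004 0.0756] rot [-0.25  0.15 -0.25] rows>= 1.8
```

Emit:
{"api": "send_rows", "payload": {
  "targets": "0.001 0 0.015 0 0 0 0;0.001 0 0.03 0 0 0 0;0.001 0 0.044 0 0 0 0;0.001 0 0.056 0 0 0 0;0.001 0 0.064 0 0 0 0;0.001 0 0.07 0 0 0 0;0.001 0 0.074 0 0 0 0;0.001 0 0.0765 0 0 0 0;0.001 0 0.0765 0 0 0 0;0.001 0 0.0765 0 0 0 0"
}}

```text
time_s: 56.32
ee_pos: [373.2, 160.6, 74.4]
ee_rot: [-180.0, -0.0, 78.9]
force: [0.6, 0.4, -0.7]
gripper_width: 7.9
gripper_force: 25.0
```

Emit:
{"api": "send_rows", "payload": {
  "targets": "0 0 0 0 0 0 12;0 0 0 0 0 0 20;0 0 0 0 0 0 25;0 0 0 0 0 0 25;0 0 0 0 0 0 25;0 0 -0.02 0 0 0 25;0 0 -0.06 0 0 0 25;0 0 -0.1 0 0 0 25;0 0 -0.14 0 0 0 25;0 0 -0.18 0 0 0 25;0 0 -0.22 0 0 0 25;0 0 -0.26 0 0 0 25"
}}

```text
time_s: 57.32
ee_pos: [372.6, 160.3, 336.2]
ee_rot: [-180.0, -0.0, 78.9]
force: [0.7, -0.0, -0.4]
gripper_width: 23.2
gripper_force: 0.0
```

```bash
python3 st.py
python3 - <<'E'
from h import *
go([400,60,440],[180,0,0])
E
```

```text
57.32 [372.6 160.3 336.2] [-179.96   -0.     78.88] [21.6 -0.8 95.6  0.  85.2 32.8]
shift m [-0.0931  0.0462 -0.1038] rot [-4.000e-02  2.000e-02  7.888e+01] rows>= 11.0
```

Emit:
{"api": "send_rows", "payload": {
  "targets": "-0.093 0.046 -0.104 0 0 79 25;-0.093 0.046 -0.104 0 0 79 25;-0.093 0.046 -0.104 0 0 79 25;-0.093 0.046 -0.104 0 0 79 25;-0.093 0.046 -0.104 0 0 79 25;-0.093 0.046 -0.104 0 0 79 25;-0.093 0.046 -0.104 0 0 79 25;-0.093 0.046 -0.104 0 0 79 25;-0.093 0.046 -0.104 0 0 79 25;-0.093 0.046 -0.104 0 0 79 25;-0.093 0.046 -0.104 0 0 79 25;-0.093 0.046 -0.104 0 0 79 25"
}}

```text
time_s: 58.32
ee_pos: [400.4, 60.4, 437.9]
ee_rot: [180.0, 0.1, -0.2]
force: [-0.0, 0.4, 0.5]
gripper_width: 22.8
gripper_force: 0.0
```

```bash
python3 chk.py; python3 hs.py
python3 - <<'E'
from h import *
f=grab('wrist','w13.png'); g=grab('scene','sc13.png')
a=cv2.resize(f['image'][:215],(800,336)); b=cv2.resize(g['image'][130:300,90:380],(450,264))
h=grab('side')['image'][150:320,160:390]; c=cv2.resize(h,(350,264))
cv2.imwrite('pics/fin.png',np.vstack([a,np.hstack([b,c])]))
E
```

```text
blob area 1751 chute x 238.0 y -1.0 x range 67.0 382.0 y range -32.0 33.0 hue [18. 20. 21.]
scene [303.4 192.1] 99 pred [[313.8 199.6]] xy [[564. 217.  90.]]
side [231.6 244.6] 123 pred [[218.1 243.2]] xy [[574. 208.  90.]]
```

View pics/fin.png

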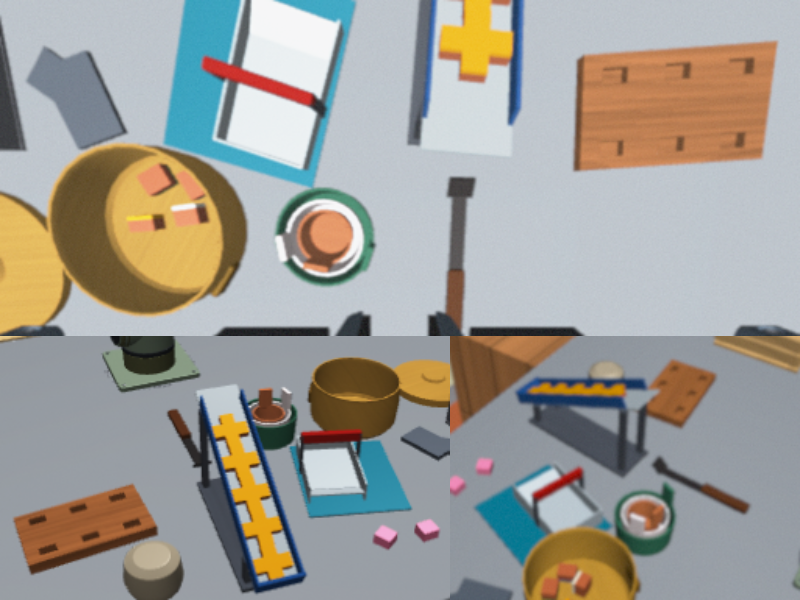

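```bash
python3 tray.py
python3 - <<'E'
from h import *
go([569,212,230],[180,0,74])
E
```

```text
handle (572.8616943359375, 207.94741821289062) (118.72716522216797, 14.138319969177246) tray yaw -16.5
mat ((600.6099243164062, 239.3719482421875), (197.25674438476562, 226.93943786621094), 73.99256134033203)
shift m [ 0.1686 -0.1518  0.2078] rot [-5.000e-02  6.000e-02 -7.406e+01] rows>= 10.3
```

Emit:
{"api": "send_rows", "payload": {
  "targets": "0.172 -0.148 0.05 0 0 -73.5 60;0.172 -0.148 0.1 0 0 -73.5 60;0.172 -0.148 0.15 0 0 -73.5 60;0.172 -0.148 0.2 0 0 -73.5 60;0.172 -0.148 0.208 0 0 -73.5 60;0.172 -0.148 0.208 0 0 -73.5 60;0.172 -0.148 0.208 0 0 -73.5 60;0.172 -0.148 0.208 0 0 -73.5 60;0.172 -0.148 0.208 0 0 -73.5 60;0.172 -0.148 0.208 0 0 -73.5 60;0.172 -0.148 0.208 0 0 -73.5 60;0.172 -0.148 0.208 0 0 -73.5 60"
}}

```text
time_s: 59.67
ee_pos: [572.7, 208.2, 229.2]
ee_rot: [-179.9, 0.1, 73.5]
force: [0.1, 0.1, 0.1]
gripper_width: 54.3
gripper_force: 0.0
```

```bash
python3 st.py; python3 hs.py
python3 - <<'E'
from h import *
go([573,208,79],[180,0,73.5])
E
```

```text
59.67 [572.7 208.2 229.2] [-1.7989e+02  5.0000e-02  7.3450e+01] [18.9 21.  83.4  0.  75.8 35.4]
scene [303.1 192.1] 101 pred [[313.8 199.6]] xy [[564. 216.  90.]]
side [231.7 244.5] 126 pred [[218.1 243.2]] xy [[574. 207.  90.]]
shift m [1.000e-04 5.000e-04 1.507e-01] rot [-0.08  0.02 -0.16] rows>= 3.6
```

Emit:
{"api": "send_rows", "payload": {
  "targets": "0 0 0.04 0 0 0 60;0 0 0.07 0 0 0 60;0 0 0.1 0 0 0 60;0 0 0.125 0 0 0 60;0 0 0.14 0 0 0 60;0 0 0.15 0 0 0 60;0 0 0.15 0 0 0 30;0 0 0.15 0 0 0 5;0 0 0.15 0 0 0 5;0 0 0.15 0 0 0 5;0 0 0.15 0 0 0 5;0 0 0.15 0 0 0 5",
  "grip_force": 45
}}

```text
time_s: 60.77
ee_pos: [572.9, 208.2, 80.7]
ee_rot: [180.0, -0.0, 73.4]
force: [-0.6, 0.6, -0.5]
gripper_width: 17.4
gripper_force: 0.0
```

Emit:
{"api": "send_rows", "payload": {
  "targets": "0 0 0 0 0 0 5;0 0 0 0 0 0 5;0 0 0 0 0 0 5;0 0 -0.01 0 0 0 5;0 0 -0.03 0 0 0 5;0.01 0.002 -0.03 0 0 0 5;0.025 0.004 -0.03 0 0 0 5;0.038 0.0065 -0.03 0 0 0 5;0.038 0.0065 -0.03 0 0 0 5;0.038 0.0065 -0.03 0 0 0 5;0.038 0.0065 -0.02 0 0 0 5;0.038 0.0065 -0.015 0 0 0 5"
}}

```text
time_s: 61.77
ee_pos: [588.5, 241.8, 93.2]
ee_rot: [-179.8, 0.1, 73.4]
force: [-0.4, 0.8, -2.9]
gripper_width: 13.7
gripper_force: 45.0
```

```bash
python3 st.py
python3 - <<'E'
from h import *
go([590,242.7,79],[180,0,74])
E
```

```text
61.77 [588.5 241.8  93.2] [-1.7983e+02  1.2000e-01  7.3370e+01] [21.3 29.1 90.6  0.  60.5 37.9]
shift m [0.0013 0.0013 0.0142] rot [-0.17  0.11 -0.63] rows>= 0.3
```

Emit:
{"api": "send_rows", "payload": {
  "targets": "0.001 0.001 0.006 0 0 0 5;0.001 0.001 0.011 0 0 0 5;0.001 0.001 0.0145 0 0 0 5;0.001 0.001 0.0145 0 0 0 5;0.001 0.001 0.0145 0 0 0 5;0.001 0.001 0.0145 0 0 0 30;0.001 0.001 0.0145 0 0 0 50;0.001 0.001 0.0145 0 0 0 60;0.001 0.001 0.0145 0 0 0 60;0.001 0.001 0.0145 0 0 0 60;0.001 0.001 0.0145 0 0 0 60;0.001 0.001 0.0145 0 0 0 60"
}}

```text
time_s: 62.77
ee_pos: [590.8, 243.3, 80.2]
ee_rot: [-179.9, 0.0, 73.4]
force: [-0.0, -0.5, 0.0]
gripper_width: 54.6
gripper_force: 0.0
```

Emit:
{"api": "send_rows", "payload": {
  "targets": "0 0 -0.03 0 0 0 60;0 0 -0.07 0 0 0 60;0 0 -0.11 0 0 0 60;0 0 -0.15 0 0 0 60;0 0 -0.19 0 0 0 60;0 0 -0.23 0 0 0 60;0 0 -0.27 0 0 0 60;0 0 -0.3 0 0 0 60;0 0 -0.3 0 0 0 60;0 0 -0.3 0 0 0 60"
}}

```text
time_s: 63.6
ee_pos: [591.7, 243.4, 382.4]
ee_rot: [179.9, -0.1, 73.4]
force: [-0.3, 0.7, -0.7]
gripper_width: 54.6
gripper_force: 0.0
```

```bash
python3 st.py; python3 hs.py; python3 chk.py; python3 tray.py
```

```text
63.6 [591.7 243.4 382.4] [ 1.7985e+02 -1.5000e-01  7.3380e+01] [21.3 22.  60.5  0.  97.2 37.9]
scene [315.2 192.5] 102 pred [[313.8 199.6]] xy [[580. 250.  90.]]
side [220.2 249.3] 133 pred [[218.1 243.2]] xy [[591. 243.  90.]]
blob area 1750 chute x 238.0 y -1.0 x range 67.0 382.0 y range -32.0 33.0 hue [18. 21. 21.]
handle (591.505615234375, 245.96788024902344) (115.1918716430664, 9.855340003967285) tray yaw -16.71
mat ((600.8033447265625, 240.03811645507812), (196.9646453857422, 226.72012329101562), 73.92166137695312)
```

Tray handle at (591, 244), yaw −16.7°, so it lies wholly on the mat with about 25 mm to spare. Tiles, chunks and pots all check out, so I'm handing in.

```bash
python3 -c "
from workcell import env
print(env.job_done())"
```

```text
the job is handed in; nothing more can be done
None
```

The job is handed in at about 64 s of the 210 s allowed: all five tiles lie glaze-up in one row in the chute, all four chunks are in the canister, the three pots are nested upright, and the tray stands on its mat (it was knocked about 30 mm aside once, so I put it back).

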